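# Take the end stop off the fixture rail

## Task

The next casting is too long for this set-up, so take the screw stop off the fixture rail: pull the plunger knob straight out until it stays out, slide the stop along the T-slot to the open end and lift it off there. Set it down upright in the empty tray without dropping it, then push the plunger knob fully home again. Leave the V-rest on the rail and everything else on the bench where they are.

Things in the scene. Friction and masses are not known exactly. Their poses are not given: they have to be found in the camera images.
- rail: Fixed dark iron T-slot rail, 400 long x 64 wide x 34 mm high, on the bench. Origin: centre of its underside. x runs along the slot towards the open end, y across it away from the robot, z up. Slot mouth 18 mm wide between lips 12 mm thick; cavity below 32 mm wide, 12 mm high. The lips end at x = 130 mm; the last 70 mm is a pocket open above and at the end.
- rail_open_end (a point): Middle of the milled pocket at the rail's open end (x = 165 mm of the rail), at the rail's top, 34 mm above the bench. The pocket is 32 mm wide between side walls whose tops stay level with the rail's top and go on carrying the sliders' shoes. A slider centred within 15 mm of here along the rail can be lifted straight up.
- bracket_top (a point): Top middle of the steel plunger bracket that stands on the bench against the rail's robot side: 34 mm along the rail, 22 mm across, 58 mm high, at x = 98, y = -43 mm of the rail; a nut on its robot face reaches to y = -60 mm.
- plunger (a joint): Retaining plunger, in m: 0 is fully home, its 10 mm pin then lies across the rail's top and bars sliders from the open end; 0.028 is fully out, clear of them. It slides level along the rail's -y, towards the robot. A spring detent snaps it to either end of its travel, where it stays; moving it takes about 5 N, most at the start of the stroke.
- plunger_knob (a point): Centre of the plunger's black pull knob: a cylinder 28 mm in diameter and 24 mm long, its axis level along the rail's y axis, 42 mm above the bench; it moves with the plunger. Fully home it lies at x = 98, y = -84 mm of the rail, pulled out at y = -112 mm. Between knob and bracket is a shank 12 mm thick.
- stop: The screw stop, a loose steel slider held in the slot, about 0.45 kg, its clamp bolt slack so that it slides freely. Origin: centre of the underside of its T-foot (11.5 mm above the bench while in the rail); x along the rail, z up. T-foot 36 (x) x 28 (y) x 9 mm; shoe 52 (x) x 50 (y) mm, z = 22.5 to 38.5 mm, rides on the rail's top. Off the rail it stands on its T-foot.
- stop_grip (a point): Middle of the stop's plain upright block, 70 mm above the stop's origin, a good place to grip: 24 mm along the stop's x, 30 mm along its y, from z = 38.5 to 88.5 mm of the stop. A level screw at z = 66 mm sticks out of its x faces (30 mm to -x, 10 mm to +x); its y faces are plain.
- tray: The empty one of two alike fixed (magnetic) bare-metal trays, open above, 110 (x) x 130 (y) x 30 mm high outside, walls and floor 3 mm. Origin: centre of its underside.
- tray_in (a point): Centre of the empty tray's inner floor, 3 mm above the bench.
- tray_full: The other tray, of the same size, in which a step block and a bolt lie; leave it alone. Origin: centre of its underside.
- vrest: The V-rest, the other loose slider on the rail, near its closed end: shoe 50 x 50 mm like the stop's, with a V-shaped cradle on top, 71 mm high overall. Origin: centre of the underside of its T-foot. Stays where it is.
- step_block: Dark steel step block 56 x 32 x 34 mm lying in the other tray. Origin: centre of its underside. Leave alone.
- clamp_bolt: Steel clamp bolt about 70 mm long lying in the other tray. Leave alone.
- riser: Cast riser stub, 48 mm wide at the foot, 46 mm high, loose on the bench. Leave alone.
- flap_wheel: Brown grinding disc 115 mm in diameter, 21 mm high, lying loose on the bench. Leave alone.
- file: Flat file with a wooden handle, 285 mm long, loose on the bench. Leave alone.
- hammer: Hammer lying loose on the bench. Leave alone.
- casting_a: Heavy brown-grey casting, a hollow pyramid lying on one side with a stub tube at its tip, fixed, up to 150 mm high, beyond the rail on the right. Origin: under its tip, on the bench. Leave alone.
- casting_b: Heavy brown-grey casting, a hollow pyramid lying on one side with a stub tube at its tip, fixed, up to 150 mm high, beyond the rail on the left. Origin: under its tip, on the bench. Leave alone.
Mind the look-alikes: they are no part of the job. What is shaped like the tray but blue or orange is not meant.

How it is judged:
By the outcome, as a careful person would: the job done as asked, in the order asked, and still so for the second after the job is handed in, with the robot touching nothing.
It also fails if it takes over 69 s, if anything falls off the work surface, if the arm or the gripper's body presses on something with over 40 N, if the wrist force passes 120 N, or if a joint passes its speed limit or range.

## Robot

A 6-joint arm with a two-finger parallel gripper is mounted at the origin on the work surface. World frame = base frame: x ahead of the robot, y to its left, z up, the work surface at z = 0. Lengths are in m, angles in rad, forces in N, time in s.
With the tool pointing down it reaches from about 0.35 to 0.975 m from the base axis. Payload 4.9 kg.
Tool frame: the origin (TCP) lies between the finger pads; the fingertips stand 17 mm ahead of it and the grasp point (between the pads) lies 2 mm behind it; z points along the fingers, y is the direction in which the jaws open and shut (so a half turn about z gives the same grasp; the last joint's range is limited). The gripper opens to 85 mm and grips with 20 to 120 N. Pads are 22 mm wide; open, the fingers measure 114 mm over their backs; the gripper's body (76 mm by 85 mm) begins 54 mm behind the grasp point. The pads swing forward as they close: fully open they stand 13 mm farther back than shut.
Start: joints at [-0.119, 0.053, 1.613, -0, 1.476, -0.119], TCP at [0.625, 0, 0.225] pointing down, gripper open.
Joint ranges: [-3.01, 3.01], [-1.01, 2.22], [0.06, 2.58], [-1.02, 4.17], [0.09, 2.62], [-3.14, 3.14]. Speed limits (rad/s): [2.57, 2.57, 3.14, 3.14, 3.14, 3.14].

## Interface

Orientations are given as a unit quaternion [w, x, y, z].
In Python, from plant import state, grab_frame, camera_model, job_done, find_in, silhouettes, landmark_of gives the robot as it stands.
- The arm moves only by the shell command python3 -m crank 'ROWS'. ROWS is JSON, a list of rows, each an object with "angular": the turn, a rotation vector about the tool's x, y, z each as a share of 5 degrees, from -1 to 1, a list of three; "delta_pos": the shift along the tool's x, y, z each as a share of 3 cm, from -1 to 1, a list of three; "gripper": the opening, from 0 (shut) to 1 (fully open). In form: [{"angular": [ax, ay, az], "delta_pos": [tx, ty, tz], "gripper": gripper}, ...]. A call has 1 to 12 rows; each row shifts and turns the commanded pose from where the row before left it, along the tool's axes as they then stand; what a row does not reach is not made up. A row lasts 1/8 s, in which the tool goes at most 62.5 mm and 10.7 degrees, less where a joint would pass 70% of its speed; a pose out of reach is approached as far as the arm can. A call with a number of a shift or a turn outside -1 to 1 is refused whole. A call with a gripper value outside its range is refused whole. The fingers move at their own pace and stop on an object; the grip force is fixed at half the most. Time passes only in rows, so rows that do not move let the fingers close. It gives the time, the measured TCP pose, the force and the opening at its end, in the units of the state.
- state(): the state, without advancing time (a new reading comes with each control period).
- grab_frame(name): name is "scene" or "side" or "wrist"; returns the picture (420x560x3 uint8, red, green, blue); there is no depth.
- camera_model(name): a dict with "camera_matrix" (3x3 intrinsics, pixels), "rvec" (rotation vector, rad) and "tvec" (3), from world to camera coordinates, as OpenCV has them; the wrist camera has in their place "mount" (4x4, takes a point from camera to tool coordinates, whose origin is the TCP and whose axes are the flange's). Camera axes: x right, y down, z forward; pixel columns grow to the right and rows downward; lengths in m; the calibration is good to about 2 mm. The wrist camera is an equidistant fisheye: a pixel r from the principal point sees the ray r / f radians off the axis. A picture is of the moment at which its call begins: read the wrist's pose just before it. camera_model takes no time and is no camera call.
- job_done(): hands the job in, once; it reports no verdict.
Trained networks look in the newest picture that a camera, given by its name, has taken for a name from the list of things; names that differ only in an ending like _2 or _b are one class to them, and where a whole thing is asked for, a point or a joint stands for the part that bears it (a point fixed in the world has none). Each returns a list of dicts, best first, with "conf" (0 to 1); they miss things now and then, are a little off and sometimes report something else, mostly with a low value. They report only what shows in the picture. A call takes as long as a camera call. They do not tell look-alikes from the thing itself.
- find_in(camera, target): "bbox" ([left, top, right, bottom] in pixels, round what is visible of it).
- silhouettes(camera, target): "mask" (420x560 bool, what is visible of it) and "bbox" ([left, top, right, bottom] in pixels, round what is visible of it).
- landmark_of(camera, target): "pixel" ([column, row] in pixels: a listed point, or the origin of a listed thing).
The state is a dict: "time": time; "joint_pos": joint angles; "joint_vel": joint speeds; "joint_efforts": joint torques, N m; "tool_pos": TCP position; "tool_rot": TCP orientation; "contact_force": force on the tool from outside, world axes, zero at the start; "ft_torque": the same for the moment, N m; "gripper_width": opening from 0.0 (shut) to 1.0 (fully open).
Only numpy, scipy, OpenCV 4.12 (cv2) and the standard library are available. Lean on these libraries where they do the work, as an engineer would, in place of code of your own. Each camera call takes 0.05 s, during which the arm holds its last target.

## Working session

There is one attempt and no reset: what is moved stays moved. The work goes in short steps, Python scripts to look and compute and a shell command to move; the robot and the scene stay as the last step left them, time stands still between calls to the robot, and variables do not carry over. Pictures are saved under pics/ and viewed, and the job is handed in when it is done.

```bash
ls; mkdir -p pics; python3 - <<'E'
from plant import *
import cv2
s=state();print({k:s[k] for k in s})
for n in("scene","side","wrist"):
    f=grab_frame(n);cv2.imwrite(f"pics/{n}0.png",f[:,:,::-1]);print(n,camera_model(n))
E
```

```text
pics
{'time': 0.0, 'joint_pos': array([-1.19018190e-01,  5.33790989e-02,  1.61430393e+00, -2.11599097e-05,
        1.47598732e+00, -1.19021533e-01]), 'joint_vel': array([ 9.83445937e-04,  1.07380230e-03,  1.22270559e-03, -8.17872016e-05,
       -5.96837765e-04, -3.98564202e-04]), 'joint_efforts': array([ 2.70554956e-04, -3.93670499e+01, -3.70175600e+01, -1.62778279e-04,
        6.93513779e-03, -6.06393527e-06]), 'tool_pos': array([6.24361275e-01, 5.93544214e-05, 2.23243310e-01]), 'tool_rot': array([-8.10090505e-04,  7.07104502e-01,  7.07108297e-01, -6.50433413e-04]), 'contact_force': array([0.50995033, 0.40756976, 0.03094167]), 'ft_torque': array([ 0.02802864, -0.00359087,  0.02583331]), 'gripper_width': 1.0030392029210138}
scene {'camera_matrix': array([[430.37949316,   0.        , 282.7077373 ],
       [  0.        , 430.37949316, 204.25931145],
       [  0.        ,   0.        ,   1.        ]]), 'rvec': array([ 2.29353608,  0.82845347, -0.31503351]), 'tvec': array([-0.35397054, -0.19110216,  1.64728903])}
side {'camera_matrix': array([[506.30395749,   0.        , 286.41221645],
       [  0.        , 506.30395749, 213.47422031],
       [  0.        ,   0.        ,   1.        ]]), 'rvec': array([ 2.39349363, -0.40403786,  0.16577531]), 'tvec': array([-0.48970395,  0.13313751,  1.27194449])}
wrist {'camera_matrix': array([[325.1922621 ,   0.        , 287.32924251],
       [  0.        , 325.1922621 , 214.81943701],
       [  0.        ,   0.        ,   1.        ]]), 'mount': array([[ 6.46429746e-04, -9.64096446e-01, -2.65551550e-01,
         6.70669936e-02],
       [ 9.99999730e-01,  7.15969354e-04, -1.65067530e-04,
         1.98451343e-03],
       [ 3.49267791e-04, -2.65551371e-01,  9.64096648e-01,
        -1.50390025e-01],
       [ 0.00000000e+00,  0.00000000e+00,  0.00000000e+00,
         1.00000000e+00]])}
```

View pics/scene0.png

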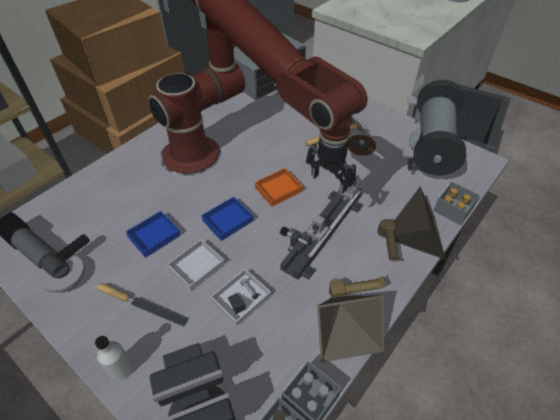

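View pics/side0.png

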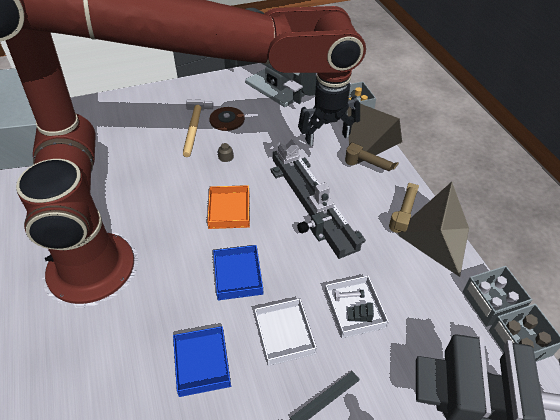

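View pics/wrist0.png

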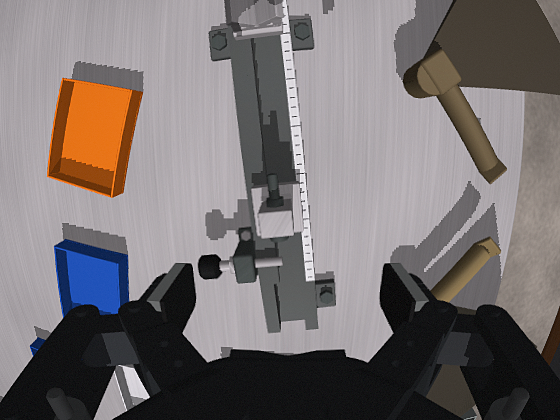

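The wrist view shows the rail running top to bottom, with its open end at the bottom (world -y). The knob is at (209,267), the bracket at (243,262) and the stop at (275,215). The empty tray is the white one, at scene (197,263) and side (284,330). Next I'll get the landmarks.

```bash
cat > h.py <<'E'
import numpy as np, cv2
from scipy.spatial.transform import Rotation as R
from scipy.optimize import least_squares
from plant import *
def q2R(q): return R.from_quat([q[1],q[2],q[3],q[0]]).as_matrix()
def toolT(s): return q2R(s["tool_rot"]),np.array(s["tool_pos"])
def proj(cam,P,T=None):
    m=camera_model(cam);K=m["camera_matrix"];P=np.atleast_2d(P)
    if cam!="wrist":
        Rc=R.from_rotvec(m["rvec"]).as_matrix();c=P@Rc.T+m["tvec"]
        return np.c_[K[0,0]*c[:,0]/c[:,2]+K[0,2],K[1,1]*c[:,1]/c[:,2]+K[1,2]]
    Rt,t=T;M=m["mount"]
    p=(P-t)@Rt; c=(p-M[:3,3])@M[:3,:3]
    rr=np.hypot(c[:,0],c[:,1]);th=np.arctan2(rr,c[:,2]);f=K[0,0]
    return np.c_[f*th*c[:,0]/rr+K[0,2],f*th*c[:,1]/rr+K[1,2]]
def ray(cam,px,T=None):
    m=camera_model(cam);K=m["camera_matrix"];u=(np.array(px)-K[:2,2])/K[0,0]
    if cam!="wrist":
        Rc=R.from_rotvec(m["rvec"]).as_matrix();d=Rc.T@np.r_[u,1];o=-Rc.T@m["tvec"]
    else:
        Rt,t=T;M=m["mount"];r=np.hypot(*u);d=np.r_[u/r*np.sin(r),np.cos(r)]
        d=Rt@M[:3,:3]@d;o=t+Rt@M[:3,3]
    return o,d/np.linalg.norm(d)
def atz(cam,px,z,T=None):
    o,d=ray(cam,px,T);return o+d*(z-o[2])/d[2]
E
python3 - <<'E'
from h import *
s=state();T=toolT(s)
Z=dict(rail=0,rail_open_end=.034,bracket_top=.058,plunger_knob=.042,stop_grip=.0815,tray_in=.003,stop=.0115,vrest=.0115,tray_full=0)
for n in("scene","side","wrist"):
    grab_frame(n)
    for k in Z:
        for d in landmark_of(n,k)[:3]:
            print(n,k,np.round(d["pixel"],1),round(d["conf"],2),np.round(atz(n,d["pixel"],Z[k],T),4))
print(state()["time"])
E
```

```text
scene rail [323.1 229.8] 0.67 [0.6083 0.0278 0.    ]
scene rail_open_end [294.9 258.7] 0.73 [ 0.6224 -0.1383  0.034 ]
scene bracket_top [293.  233.9] 0.8 [ 0.5707 -0.0838  0.058 ]
scene plunger_knob [285.2 227.4] 0.51 [ 0.5281 -0.0695  0.042 ]
scene stop_grip [318.5 224.4] 0.89 [ 0.6187 -0.02    0.0815]
scene stop_grip [385.7 234.7] 0.44 [0.7969 0.0766 0.0815]
scene tray_in [279.5 189.3] 0.83 [0.3835 0.0745 0.003 ]
scene tray_in [154.7 233.7] 0.72 [ 0.2011 -0.3345  0.003 ]
scene tray_in [227.4 220.4] 0.61 [ 0.3423 -0.1448  0.003 ]
scene stop [316.4 237.3] 0.84 [ 0.6146 -0.0183  0.0115]
scene stop [386.9 232.7] 0.21 [0.7774 0.1411 0.0115]
scene vrest [322.2 231.6] 0.68 [0.6151 0.0121 0.0115]
scene vrest [242.3 300.2] 0.57 [ 0.5869 -0.3318  0.0115]
scene vrest [346.4 195.5] 0.43 [0.5858 0.1936 0.0115]
scene tray_full [242.1 298.7] 0.96 [ 0.5781 -0.3245  0.    ]
scene tray_full [294.4 259.3] 0.47 [ 0.6086 -0.1223  0.    ]
side rail [310.8 203.5] 0.78 [0.5993 0.0217 0.    ]
side rail_open_end [345.  233.4] 0.7 [ 0.6324 -0.1329  0.034 ]
side rail_open_end [401.1 232.7] 0.4 [ 0.7709 -0.177
[... 728 characters left out ...]
est [344.4 233.4] 0.46 [ 0.6403 -0.1163  0.0115]
side tray_full [355.5 310.3] 0.9 [ 0.5756 -0.3315  0.    ]
wrist rail [271.2 171.3] 0.8 [0.6074 0.0164 0.    ]
wrist rail_open_end [293.2 305.1] 0.88 [ 0.6333 -0.1395  0.034 ]
wrist bracket_top [245.6 266.8] 0.7 [ 0.5816 -0.0776  0.058 ]
wrist plunger_knob [210.3 264.4] 0.92 [ 0.5386 -0.0828  0.042 ]
wrist stop_grip [276.8 216.1] 0.71 [ 0.6164 -0.0146  0.0815]
wrist tray_in [ 97.4 291.1] 0.86 [ 0.3448 -0.1525  0.003 ]
wrist tray_in [ 91.4 132.8] 0.58 [0.3745 0.0739 0.003 ]
wrist tray_in [156.9 386. ] 0.55 [ 0.407  -0.3337  0.003 ]
wrist stop [279.9 200.6] 0.82 [ 0.6176 -0.0158  0.0115]
wrist vrest [256.7  21.5] 0.77 [0.5919 0.1902 0.0115]
1.65
```

```bash
cat >> h.py <<'E'
def railW(p,pts):
    c,s_=np.cos(p[2]),np.sin(p[2]);pts=np.atleast_2d(pts)
    return pts@np.array([[c,-s_,0],[s_,c,0],[0,0,1]]).T+[p[0],p[1],0]
E
python3 - <<'E'
from h import *
s=state();T=toolT(s)
obs=[("scene",[0,0,0],[323.1,229.8]),("scene",[.165,0,.034],[294.9,258.7]),("scene",[.098,-.043,.058],[293,233.9]),("scene",[.098,-.084,.042],[285.2,227.4]),
("side",[0,0,0],[310.8,203.5]),("side",[.165,0,.034],[345,233.4]),("side",[.098,-.043,.058],[318.5,215.5]),("side",[.098,-.084,.042],[303.8,228.9]),
("wrist",[0,0,0],[271.2,171.3]),("wrist",[.165,0,.034],[293.2,305.1]),("wrist",[.098,-.043,.058],[245.6,266.8]),("wrist",[.098,-.084,.042],[210.3,264.4])]
f=lambda p:np.concatenate([(proj(c,railW(p,P),T)[0]-px) for c,P,px in obs])
r=least_squares(f,[.605,.02,-1.41],loss="soft_l1",f_scale=2);p=r.x;print(p,np.degrees(p[2]),np.round(f(p).reshape(-1,2),1))
L=[]
for y in(-.032,.032): L.append(([-.2,y,.034],[.2,y,.034]));
for y in(-.009,.009): L.append(([-.2,y,.034],[.13,y,.034]))
for y in(-.016,.016): L.append(([.13,y,.034],[.2,y,.034]))
for x in(-.2,.2): L.append(([x,-.032,.034],[x,.032,.034]))
for a,b in(((.081,-.054),(.115,-.054)),((.081,-.032),(.115,-.032)),((.081,-.054),(.081,-.032)),((.115,-.054),(.115,-.032))):L.append(([*a,.058],[*b,.058]))
L.append(([.098,-.072,.042],[.098,-.096,.042]))
import pickle;pickle.dump((p,L),open("fit.pkl","wb"))
for n in("wrist","side","scene"):
    im=cv2.imread(f"pics/{n}0.png");im=cv2.resize(im,None,fx=3,fy=3,interpolation=cv2.INTER_CUBIC)
    for a,b in L:
        q=proj(n,railW(p,np.linspace(a,b,20)),T)*3+1
        cv2.polylines(im,[q.round().astype(int)],False,(0,255,0),1)
    c=(proj(n,railW(p,[.05,0,.03]),T)[0]*3).astype(int)
    x0=max(c[0]-380,0);y0=max(c[1]-300,0);cv2.imwrite(f"pics/{n}_ov0.png",im[y0:y0+600,x0:x0+780]);print(n,x0,y0)
E
```

```text
[ 0.60823114  0.02424983 -1.42800445] -81.81862806003133 [[-0.6  0.6]
 [ 2.3  1.8]
 [ 3.3  0.5]
 [-0.4  4.7]
 [ 2.6 -1.4]
 [ 0.7  1.8]
 [ 0.3  1.8]
 [ 0.9 -2.1]
 [ 0.  -6.9]
 [-1.9 -0.8]
 [-2.3  0.6]
 [ 0.   1.1]]
wrist 450 337
side 589 320
scene 566 405
```

View pics/wrist_ov0.png

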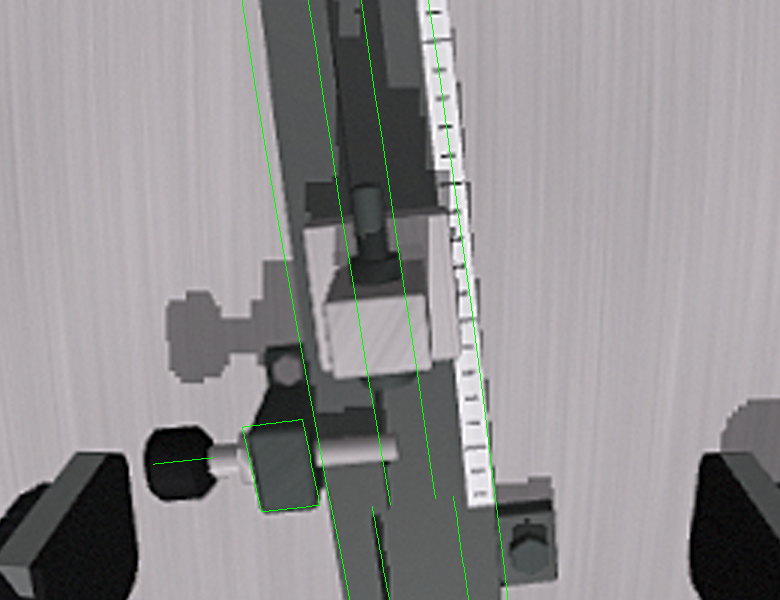

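View pics/side_ov0.png

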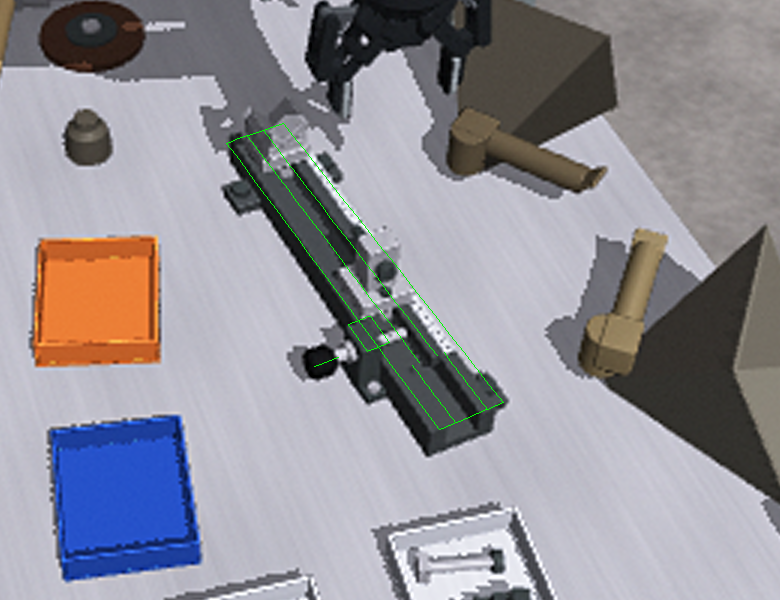

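```bash
python3 - <<'E'
from h import *
import pickle
p,L=pickle.load(open("fit.pkl","rb"));T=toolT(state())
g=cv2.imread("pics/wrist0.png",0).astype(float)
def edges(y,rng,xs,p,sgn,z=.034,w=10):
    out=[]
    for x in xs:
        a=proj("wrist",railW(p,[[x,y,z],[x,y+.001,z]]),T);n=a[1]-a[0];n/=np.linalg.norm(n)
        k=np.arange(-w,w+.1,.25);pt=(a[0]+k[:,None]*n).astype(np.float32)
        v=cv2.remap(g.astype(np.float32),pt[:,0].reshape(1,-1),pt[:,1].reshape(1,-1),cv2.INTER_LINEAR)[0]
        v=cv2.GaussianBlur(v.reshape(1,-1),(0,0),2)[0];d=np.gradient(v)*sgn;i=d.argmax()
        out.append((x,round(k[i],2),round(d[i]*4,1),pt[i]))
    return out
A=edges(-.032,0,np.arange(-.12,.2,.015),p,-1)
for o in A:print("left",o, atz("wrist",o[3],.034,T).round(4))
B=edges(.032,0,np.arange(-.12,.2,.015),p,+1)
for o in B:print("right",o)
E
python3 - <<'E'
import cv2
im=cv2.imread("pics/wrist0.png")[210:360,210:350];cv2.imwrite("pics/wz.png",cv2.resize(im,None,fx=4,fy=4,interpolation=cv2.INTER_CUBIC))
im=cv2.imread("pics/wrist0.png")[0:150,200:350];cv2.imwrite("pics/wz2.png",cv2.resize(im,None,fx=4,fy=4,interpolation=cv2.INTER_CUBIC))
E
```

```text
left (np.float64(-0.12), np.float64(7.75), np.float32(47.9), array([230.48338,  60.68283], dtype=float32)) [0.5676 0.1397 0.034 ]
left (np.float64(-0.105), np.float64(7.0), np.float32(51.0), array([231.65802,  74.2773 ], dtype=float32)) [0.5689 0.1247 0.034 ]
left (np.float64(-0.09), np.float64(6.75), np.float32(41.1), array([233.40302,  87.97994], dtype=float32)) [0.5708 0.1098 0.034 ]
left (np.float64(-0.075), np.float64(6.25), np.float32(43.1), array([234.97685, 101.88801], dtype=float32)) [0.5724 0.0949 0.034 ]
left (np.float64(-0.06), np.float64(5.75), np.float32(65.5), array([236.61859, 115.90522], dtype=float32)) [0.574 0.08  0.034]
left (np.float64(-0.045), np.float64(5.25), np.float32(54.1), array([238.32085, 129.98033], dtype=float32)) [0.5757 0.065  0.034 ]
left (np.float64(-0.03), np.float64(4.25), np.float32(55.1), array([239.58221, 144.14323], dtype=float32)) [0.5768 0.05   0.034 ]
left (np.float64(-0.015), np.float64(4.0), np.float32(60.9), array([241.62633, 158.13344], dtype=float32)) [0.5787 0.0352 0.034 ]
left (np.float64(0.0), np.float64(3.5), np.float32(54.6), arr
[... 3637 characters left out ...]
57.05276], dtype=float32))
right (np.float64(0.12), np.float64(-9.0), np.float32(96.2), array([304.51205, 268.96292], dtype=float32))
right (np.float64(0.135), np.float64(-9.25), np.float32(54.7), array([305.68988, 280.44754], dtype=float32))
right (np.float64(0.15000000000000002), np.float64(0.25), np.float32(5.8), array([316.46075, 290.1992 ], dtype=float32))
right (np.float64(0.16499999999999998), np.float64(4.75), np.float32(4.5), array([322.21442, 300.23166], dtype=float32))
right (np.float64(0.18), np.float64(-2.25), np.float32(52.7), array([316.51334, 311.4323 ], dtype=float32))
right (np.float64(0.195), np.float64(-2.5), np.float32(53.5), array([317.43802, 321.30966], dtype=float32))
```

View pics/wz.png

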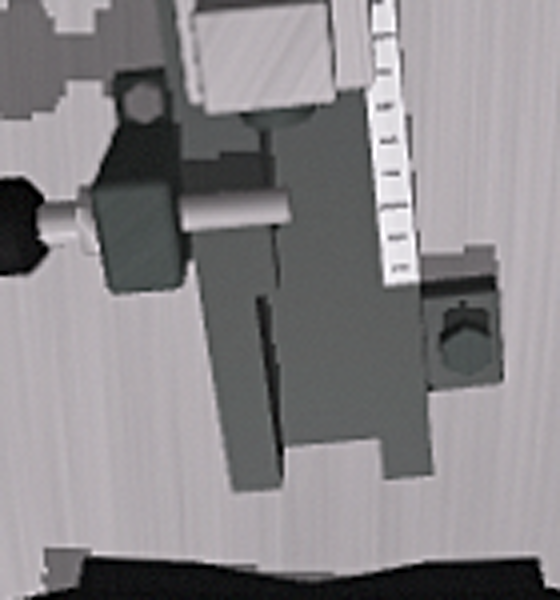

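View pics/wz2.png

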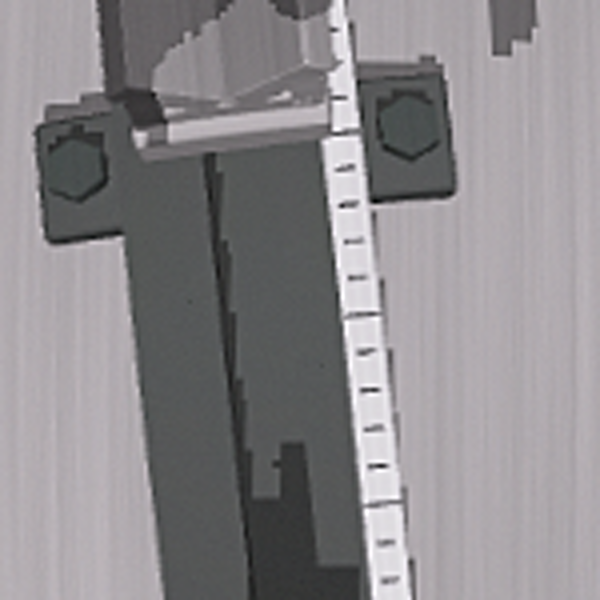

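View pics/side_ov1.png

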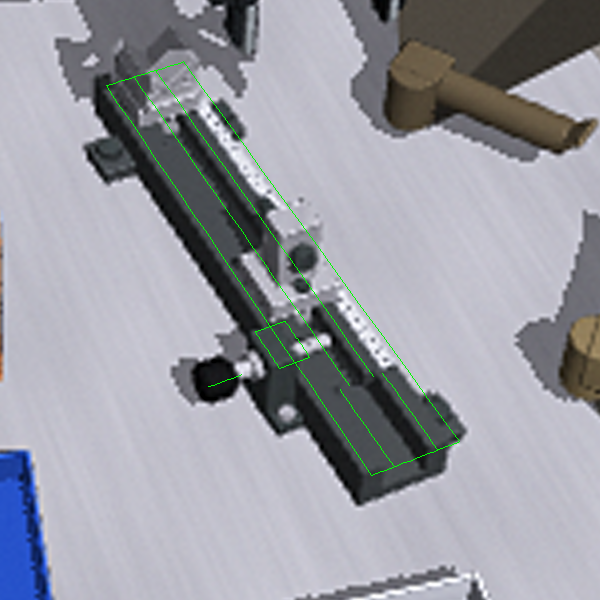

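View pics/scene_ov1.png

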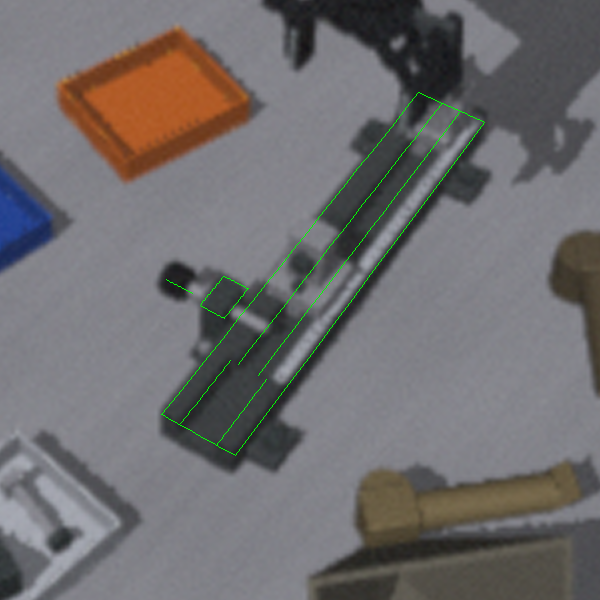

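The wrist fit of the rail has residuals under 0.3 mm, and its width and lip end match the given sizes. The pose is yaw -83.9°, with the home knob at (0.539,-0.086) and the stop centred at rail x≈0.0375. I'll move above the knob and turn the jaws along the rail.

```bash
python3 -m crank '[{"angular":[0,0,0.987],"delta_pos":[-0.72,-0.725,0],"gripper":1},{"angular":[0,0,0],"delta_pos":[-0.72,-0.725,0],"gripper":1},{"angular":[0,0,0],"delta_pos":[-0.72,-0.725,0],"gripper":1},{"angular":[0,0,0],"delta_pos":[-0.72,-0.725,0],"gripper":1},{"angular":[0,0,0.987],"delta_pos":[0,0,0],"gripper":1},{"angular":[0,0,0.987],"delta_pos":[0,0,0],"gripper":1},{"angular":[0,0,0.987],"delta_pos":[0,0,0],"gripper":1},{"angular":[0,0,0.987],"delta_pos":[0,0,0],"gripper":1},{"angular":[0,0,0.987],"delta_pos":[0,0,0],"gripper":1},{"angular":[0,0,0.987],"delta_pos":[0,0,0],"gripper":1},{"angular":[0,0,0.987],"delta_pos":[0,0,0],"gripper":1},{"angular":[0,0,0.987],"delta_pos":[0,0,0],"gripper":1}]'; python3 -m crank '[{"angular":[0,0,0.987],"delta_pos":[0,0,0],"gripper":1},{"angular":[0,0,0.987],"delta_pos":[0,0,0],"gripper":1},{"angular":[0,0,0.987],"delta_pos":[0,0,0],"gripper":1},{"angular":[0,0,0.987],"delta_pos":[0,0,0.3],"gripper":1},{"angular":[0,0,0.987],"delta_pos":[0,0,0.3],"gripper":1},{"angular":[0,0,0.987],"delta_pos":[0,0,0.3],"gripper":0.7},{"angular":[0,0,0.987],"delta_pos":[0,0,0.3],"gripper":0.7},{"angular":[0,0,0.987],"delta_pos":[0,0,0.3],"gripper":0.7}, {"angular":[0,0,0],"delta_pos":[0,0,0],"gripper":0.7}, {"angular":[0,0,0],"delta_pos":[0,0,0],"gripper":0.7}]'
cat > look.py <<'E'
import sys
from h import *
import pickle
p,L=pickle.load(open("fit.pkl","rb"))
c,s_=np.cos(p[2]),np.sin(p[2]);Rm=np.array([[c,-s_],[s_,c]])
def rl(q):return (np.array(q)[:2]-p[:2])@Rm
s=state();T=toolT(s)
print("t",round(s["time"],2),"pos",s["tool_pos"].round(4),"rail xy",rl(s["tool_pos"]).round(4),"F",s["contact_force"].round(1),"g",round(s["gripper_width"],3))
ax=T[0];print("toolx in rail",np.r_[ax[:2,0]@Rm,ax[2,0]].round(3),"tooly",np.r_[ax[:2,1]@Rm,ax[2,1]].round(3),"toolz",ax[:,2].round(4))
if len(sys.argv)>2:
    n,tag=sys.argv[1:3];f=grab_frame(n)[:,:,::-1];cv2.imwrite(f"pics/{tag}_raw.png",f);pickle.dump(T,open(f"pics/{tag}.T","wb"))
    im=f.copy()
    if len(sys.argv)>3:
        im=cv2.resize(f,None,fx=3,fy=3,interpolation=cv2.INTER_CUBIC)
        for a,b in L:
            q=proj(n,railW(p,np.linspace(a,b,20)),T)*3+1
            cv2.polylines(im,[q.round().astype(int)],False,(0,255,0),1)
        u,v,=[int(3*float(k)) for k in sys.argv[3:5]];x0=max(u-390,0);y0=max(v-300,0);im=im[y0:y0+600,x0:x0+780];print("off",x0/3,y0/3)
    cv2.imwrite(f"pics/{tag}.png",im)
E
python3 look.py wrist w1 280 200
```

```text
time: 3.15
tool_pos: [0.5327, -0.0806, 0.2246]
tool_rot: [0.0, 0.922, 0.386, 0.0]
contact_force: [-0.6, -0.2, -0.3]
gripper_width: 1.0
time: 4.4
tool_pos: [0.5328, -0.0806, 0.18]
tool_rot: [0.0, 0.999, 0.054, 0.0]
contact_force: [-0.5, -0.7, 0.6]
gripper_width: 0.701
t 4.4 pos [ 0.5328 -0.0806  0.18  ] rail xy [ 0.0918 -0.0898] F [-0.5 -0.7  0.6] g 0.701
toolx in rail [-0.002  1.     0.001] tooly [1.    0.002 0.   ] toolz [ 5.e-04 -2.e-04 -1.e+00]
off 150.0 100.0
```

View pics/w1.png

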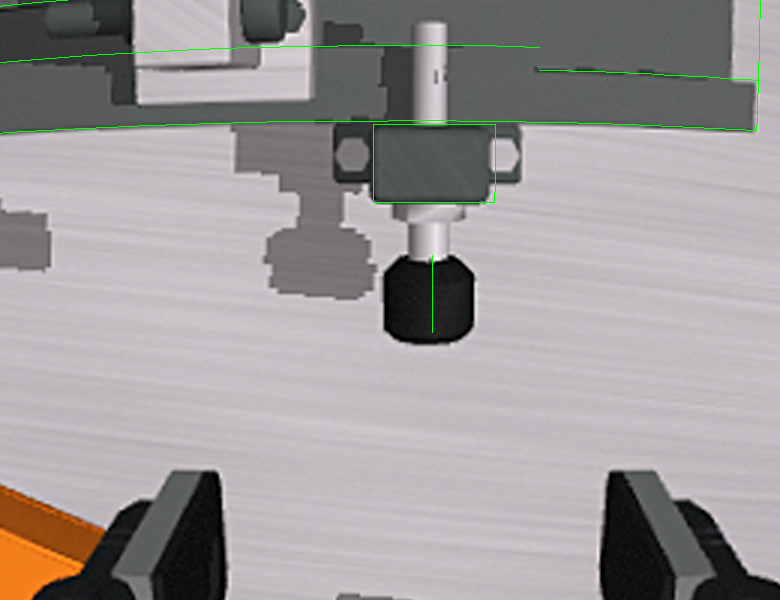

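View pics/w1_raw.png

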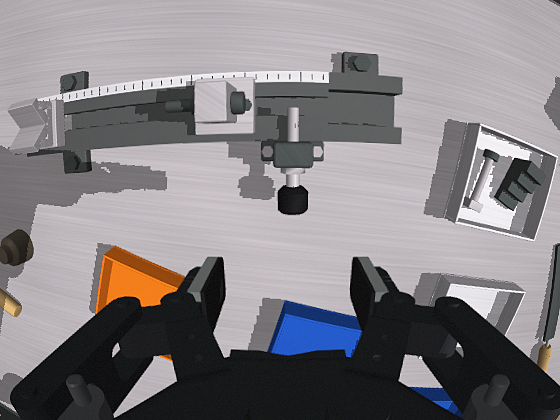

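The fit holds from the turned view too: bracket and knob agree within about 1 mm, and the knob is at rail x≈0.097. Descending and gripping.

```bash
python3 -m crank '[{"angular":[0,0,0],"delta_pos":[0.16,0.18,0.6],"gripper":0.6},{"angular":[0,0,0],"delta_pos":[0,0,0.9],"gripper":0.6},{"angular":[0,0,0],"delta_pos":[0,0,0.9],"gripper":0.6},{"angular":[0,0,0],"delta_pos":[0,0,0.9],"gripper":0.6},{"angular":[0,0,0],"delta_pos":[0,0,0.9],"gripper":0.6},{"angular":[0,0,0],"delta_pos":[0,0,0.45],"gripper":0.6},{"angular":[0,0,0],"delta_pos":[0,0,0],"gripper":0.6}]'; python3 look.py wrist w2
```

```text
time: 5.32
tool_pos: [0.5371, -0.0852, 0.0385]
tool_rot: [-0.0, 0.999, 0.053, -0.001]
contact_force: [0.3, 0.7, 0.0]
gripper_width: 0.602
t 5.33 pos [ 0.5371 -0.0852  0.0385] rail xy [ 0.0969 -0.0861] F [0.3 0.7 0. ] g 0.602
toolx in rail [-0.001  1.    -0.003] tooly [ 1.     0.001 -0.001] toolz [-2.7e-03  8.0e-04 -1.0e+00]
```

View pics/w2.png

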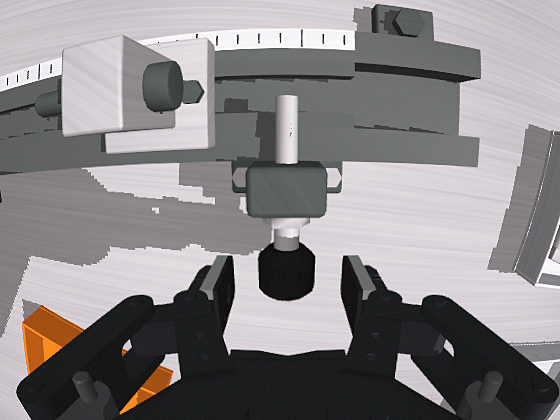

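The knob at (286,272) is centred between the pads at (220,290) and (357,290). Closing now.

```bash
python3 -m crank '[{"angular":[0,0,0],"delta_pos":[0,0,0],"gripper":0.1},{"angular":[0,0,0],"delta_pos":[0,0,0],"gripper":0.1},{"angular":[0,0,0],"delta_pos":[0,0,0],"gripper":0.1},{"angular":[0,0,0],"delta_pos":[0,0,0],"gripper":0.1},{"angular":[0,0,0],"delta_pos":[0,0,0],"gripper":0.1}]'; python3 look.py
```

```text
time: 6.0
tool_pos: [0.5389, -0.0846, 0.0415]
tool_rot: [-0.001, 0.999, 0.053, 0.001]
contact_force: [-0.3, 5.9, 5.0]
gripper_width: 0.234
t 6.0 pos [ 0.5389 -0.0846  0.0415] rail xy [ 0.0965 -0.0842] F [-0.3  5.9  5. ] g 0.234
toolx in rail [-0.     1.     0.002] tooly [ 1.     0.    -0.001] toolz [ 0.002   0.0015 -1.    ]
```

```bash
python3 look.py wrist w3
```

```text
t 6.0 pos [ 0.5389 -0.0846  0.0415] rail xy [ 0.0965 -0.0842] F [-0.3  5.9  5. ] g 0.234
toolx in rail [-0.     1.     0.002] tooly [ 1.     0.    -0.001] toolz [ 0.002   0.0015 -1.    ]
```

View pics/w3.png

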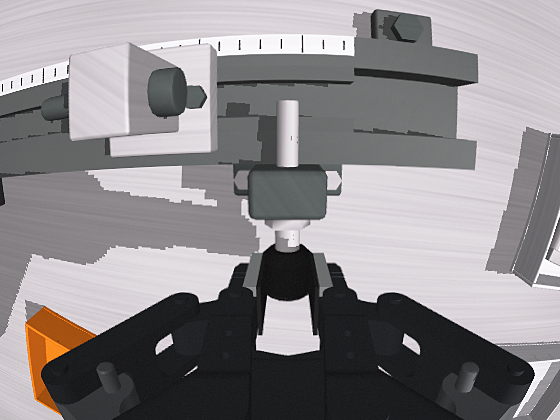

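```bash
python3 -m crank '[{"angular":[0,0,0],"delta_pos":[-0.16,0,0],"gripper":0.1},{"angular":[0,0,0],"delta_pos":[-0.16,0,0],"gripper":0.1},{"angular":[0,0,0],"delta_pos":[-0.16,0,0],"gripper":0.1},{"angular":[0,0,0],"delta_pos":[-0.16,0,0],"gripper":0.1},{"angular":[0,0,0],"delta_pos":[-0.16,0,0],"gripper":0.1},{"angular":[0,0,0],"delta_pos":[-0.16,0,0],"gripper":0.1},{"angular":[0,0,0],"delta_pos":[0,0,0],"gripper":0.1},{"angular":[0,0,0],"delta_pos":[0,0,0],"gripper":0.1}]'; python3 look.py wrist w4
```

```text
time: 7.05
tool_pos: [0.511, -0.0876, 0.0416]
tool_rot: [-0.001, 0.999, 0.053, 0.002]
contact_force: [1.2, 5.4, 3.7]
gripper_width: 0.235
t 7.05 pos [ 0.511  -0.0876  0.0416] rail xy [ 0.0964 -0.1123] F [1.2 5.4 3.7] g 0.235
toolx in rail [-0.     1.     0.004] tooly [ 1.     0.    -0.001] toolz [ 0.0043  0.0017 -1.    ]
```

View pics/w4.png

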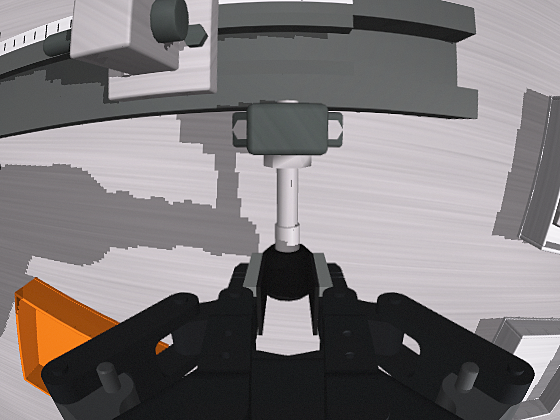

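The pin is withdrawn, having moved 28 mm, and the forces are small. Releasing, rising and checking that it stays out.

```bash
python3 -m crank '[{"angular":[0,0,0],"delta_pos":[0,0,0],"gripper":0.7},{"angular":[0,0,0],"delta_pos":[0,0,0],"gripper":0.7},{"angular":[0,0,0],"delta_pos":[0,0,0],"gripper":0.7},{"angular":[0,0,0],"delta_pos":[0,0,0],"gripper":0.7},{"angular":[0,0,0],"delta_pos":[0,0,-0.9],"gripper":0.8},{"angular":[0,0,0],"delta_pos":[0,0,-0.9],"gripper":0.8},{"angular":[0,0,0],"delta_pos":[0,0,-0.9],"gripper":0.8},{"angular":[0,0,0],"delta_pos":[0,0,-0.9],"gripper":0.8},{"angular":[0,0,0],"delta_pos":[0,0,-0.9],"gripper":0.8}]'; python3 look.py wrist w5 280 200
```

```text
time: 8.22
tool_pos: [0.5092, -0.0885, 0.1757]
tool_rot: [0.0, 0.999, 0.053, -0.0]
contact_force: [-0.1, 0.2, 0.3]
gripper_width: 0.799
t 8.22 pos [ 0.5092 -0.0885  0.1757] rail xy [ 0.0972 -0.1142] F [-0.1  0.2  0.3] g 0.799
toolx in rail [-0.  1. -0.] tooly [1. 0. 0.] toolz [-2.e-04 -1.e-04 -1.e+00]
off 150.0 100.0
```

View pics/w5.png

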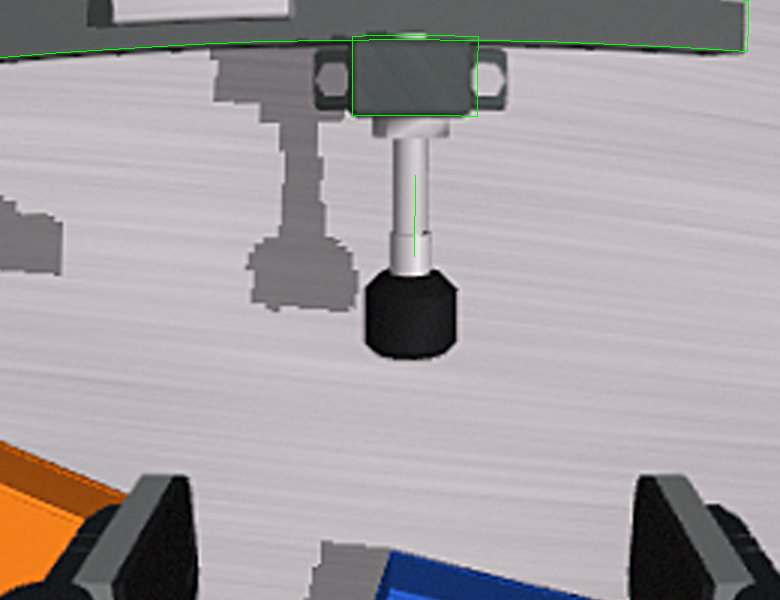

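View pics/w5_raw.png

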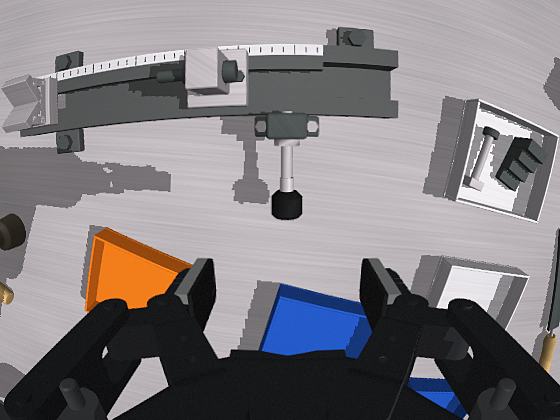

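The knob stayed out, at (411,313) in the zoom, and no pin lies over the slot. Moving over the stop with the jaws across the rail.

```bash
python3 -m crank '[{"angular":[0,0,0],"delta_pos":[0.955,-0.498,0],"gripper":0.8},{"angular":[0,0,0],"delta_pos":[0.955,-0.498,0],"gripper":0.8},{"angular":[0,0,0],"delta_pos":[0.955,-0.498,0],"gripper":0.8},{"angular":[0,0,0],"delta_pos":[0.955,-0.498,0],"gripper":0.8},{"angular":[0,0,-1],"delta_pos":[0,0,0],"gripper":0.8},{"angular":[0,0,-1],"delta_pos":[0,0,0],"gripper":0.8},{"angular":[0,0,-1],"delta_pos":[0,0,0],"gripper":0.8},{"angular":[0,0,-1],"delta_pos":[0,0,0],"gripper":0.8},{"angular":[0,0,-1],"delta_pos":[0,0,0],"gripper":0.8},{"angular":[0,0,-1],"delta_pos":[0,0,0],"gripper":0.8},{"angular":[0,0,-1],"delta_pos":[0,0,0],"gripper":0.8},{"angular":[0,0,-1],"delta_pos":[0,0,0],"gripper":0.8}]'; python3 -m crank '[{"angular":[0,0,-1],"delta_pos":[0,0,0],"gripper":0.8},{"angular":[0,0,-1],"delta_pos":[0,0,0],"gripper":0.8},{"angular":[0,0,-1],"delta_pos":[0,0,0],"gripper":0.8},{"angular":[0,0,-1],"delta_pos":[0,0,0],"gripper":0.8},{"angular":[0,0,-1],"delta_pos":[0,0,0],"gripper":0.8},{"angular":[0,0,-1],"delta_pos":[0,0,0],"gripper":0.8},{"angular":[0,0,-1],"delta_pos":[0,0,0],"gripper":0.8},{"angular":[0,0,-1],"delta_pos":[0,0,0],"gripper":0.8},{"angular":[0,0,-1],"delta_pos":[0,0,0],"gripper":0.8},{"angular":[0,0,-1],"delta_pos":[0,0,0],"gripper":0.8},{"angular":[0,0,0],"delta_pos":[0,0,0],"gripper":0.8}]';python3 look.py wrist w6 280 300
```

```text
time: 9.78
tool_pos: [0.6166, -0.017, 0.1739]
tool_rot: [-0.0, 0.92, 0.393, -0.0]
contact_force: [-0.7, 0.0, -0.0]
gripper_width: 0.798
time: 11.15
tool_pos: [0.6167, -0.0169, 0.1741]
tool_rot: [-0.0, 0.669, 0.743, -0.0]
contact_force: [-0.2, -0.2, -0.1]
gripper_width: 0.802
t 11.15 pos [ 0.6167 -0.0169  0.1741] rail xy [0.0374 0.0002] F [-0.2 -0.2 -0.1] g 0.802
toolx in rail [-1.     0.001  0.   ] tooly [ 0.001  1.    -0.001] toolz [-1.e-03  1.e-04 -1.e+00]
off 150.0 200.0
```

View pics/w6.png

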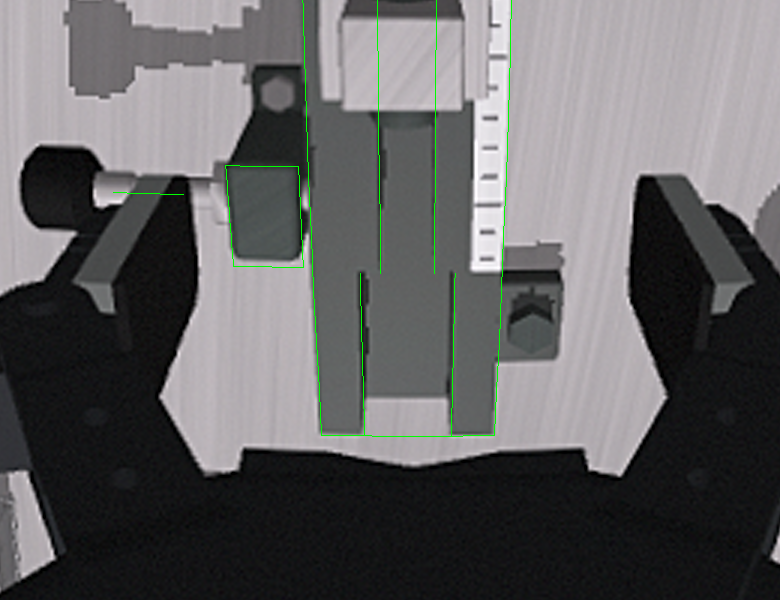

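View pics/w6_raw.png

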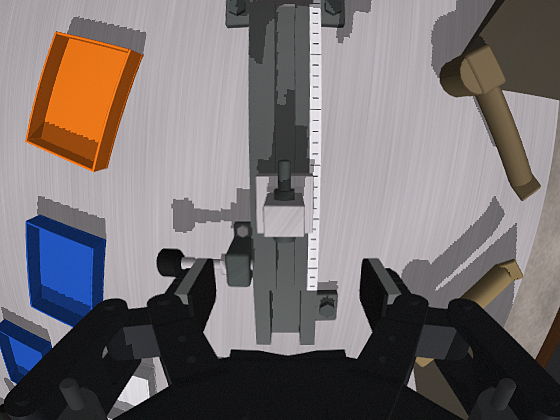

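```bash
python3 - <<'E'
from h import *
import pickle
p,L=pickle.load(open("fit.pkl","rb"));T=pickle.load(open("pics/w6.T","rb"))
c,s=np.cos(p[2]),np.sin(p[2]);Rm=np.array([[c,-s],[s,c]])
for u,v in((342,110),(465,110),(343,16),(462,16)):
    print((( atz("wrist",[150+(u-1)/3,200+(v-1)/3],.1,T)[:2])-p[:2])@Rm)
E
python3 -m crank '[{"angular":[0,0,0],"delta_pos":[0,0,0.8],"gripper":0.7},{"angular":[0,0,0],"delta_pos":[0,0,0.8],"gripper":0.7},{"angular":[0,0,0],"delta_pos":[0,0,0.8],"gripper":0.7},{"angular":[0,0,0],"delta_pos":[0,0,0.57],"gripper":0.7},{"angular":[0,0,0],"delta_pos":[0,0,0],"gripper":0.7}]'; python3 look.py wrist w7
```

```text
[ 0.04862587 -0.01521224]
[0.04859742 0.01477263]
[ 0.02505341 -0.01449855]
[0.02504978 0.01371189]
time: 11.82
tool_pos: [0.6157, -0.0167, 0.0839]
tool_rot: [-0.001, 0.669, 0.744, -0.001]
contact_force: [-0.1, -0.2, 0.1]
gripper_width: 0.706
t 11.82 pos [ 0.6157 -0.0167  0.0839] rail xy [ 0.0371 -0.0007] F [-0.1 -0.2  0.1] g 0.706
toolx in rail [-1.     0.     0.001] tooly [ 0.     1.    -0.003] toolz [-3.5e-03  5.0e-04 -1.0e+00]
```

View pics/w7.png

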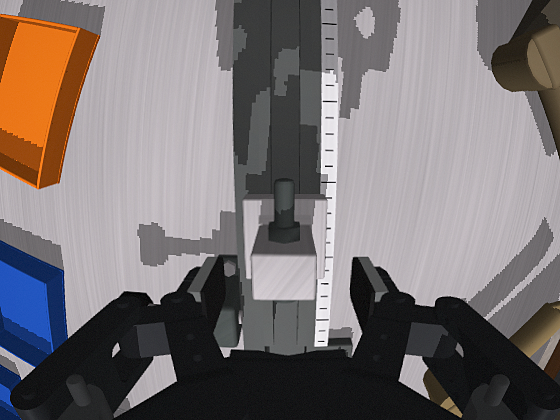

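The block at (283,275) is centred between the pads. Closing.

```bash
python3 -m crank '[{"angular":[0,0,0],"delta_pos":[0,0.02,0],"gripper":0.1},{"angular":[0,0,0],"delta_pos":[0,0,0],"gripper":0.1},{"angular":[0,0,0],"delta_pos":[0,0,0],"gripper":0.1},{"angular":[0,0,0],"delta_pos":[0,0,0],"gripper":0.1},{"angular":[0,0,0],"delta_pos":[0,0,0],"gripper":0.1},{"angular":[0,0,0],"delta_pos":[0,0,0],"gripper":0.1}]'; python3 look.py
```

```text
time: 12.62
tool_pos: [0.6169, -0.0171, 0.0878]
tool_rot: [-0.001, 0.668, 0.744, -0.001]
contact_force: [-7.3, -0.9, 6.7]
gripper_width: 0.327
t 12.62 pos [ 0.6169 -0.0171  0.0878] rail xy [0.0376 0.0005] F [-7.3 -0.9  6.7] g 0.327
toolx in rail [-1.    -0.001 -0.001] tooly [-0.001  1.    -0.002] toolz [-2.e-03 -8.e-04 -1.e+00]
```

```bash
python3 -m crank '[{"angular":[0,0,0],"delta_pos":[0,-0.03,-0.05],"gripper":0.1},{"angular":[0,0,0],"delta_pos":[-0.2,0,0],"gripper":0.1},{"angular":[0,0,0],"delta_pos":[-0.4,0,0],"gripper":0.1},{"angular":[0,0,0],"delta_pos":[-0.4,0,0],"gripper":0.1},{"angular":[0,0,0],"delta_pos":[-0.4,0,0],"gripper":0.1}]'; python3 look.py
```

```text
time: 13.25
tool_pos: [0.6165, -0.0443, 0.085]
tool_rot: [-0.014, 0.667, 0.745, 0.006]
contact_force: [-28.7, -1.3, 2.8]
gripper_width: 0.268
t 13.25 pos [ 0.6165 -0.0443  0.085 ] rail xy [ 0.0646 -0.0028] F [-28.7  -1.3   2.8] g 0.268
toolx in rail [-1.    -0.003  0.028] tooly [-0.003  1.    -0.009] toolz [-0.0124  0.027  -0.9996]
```

```bash
python3 look.py wrist w8; python3 look.py side s8 320 200; python3 look.py scene c8 310 230
```

```text
t 13.25 pos [ 0.6165 -0.0443  0.085 ] rail xy [ 0.0646 -0.0028] F [-28.7  -1.3   2.8] g 0.268
toolx in rail [-1.    -0.003  0.028] tooly [-0.003  1.    -0.009] toolz [-0.0124  0.027  -0.9996]
t 13.3 pos [ 0.6185 -0.0525  0.0853] rail xy [ 0.0729 -0.0017] F [-0.7 -3.  -1.3] g 0.174
toolx in rail [-1.    -0.004  0.01 ] tooly [-0.004  1.    -0.006] toolz [-0.0068  0.0098 -0.9999]
off 190.0 100.0
t 13.35 pos [ 0.6204 -0.0561  0.0865] rail xy [ 0.0767 -0.0002] F [ 0.7 -0.8  0.2] g 0.103
toolx in rail [-1.    -0.003  0.002] tooly [-0.003  1.    -0.001] toolz [-0.0017  0.0021 -1.    ]
off 180.0 130.0
```

View pics/w8.png

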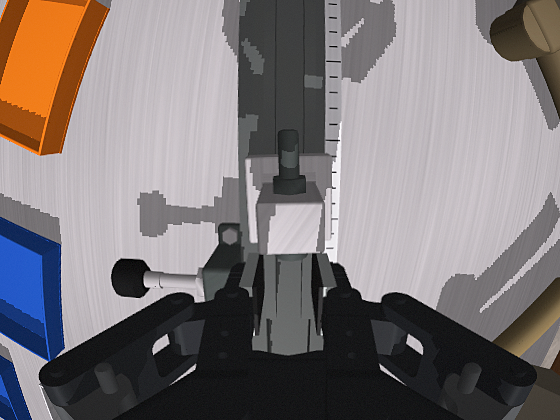

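View pics/s8.png

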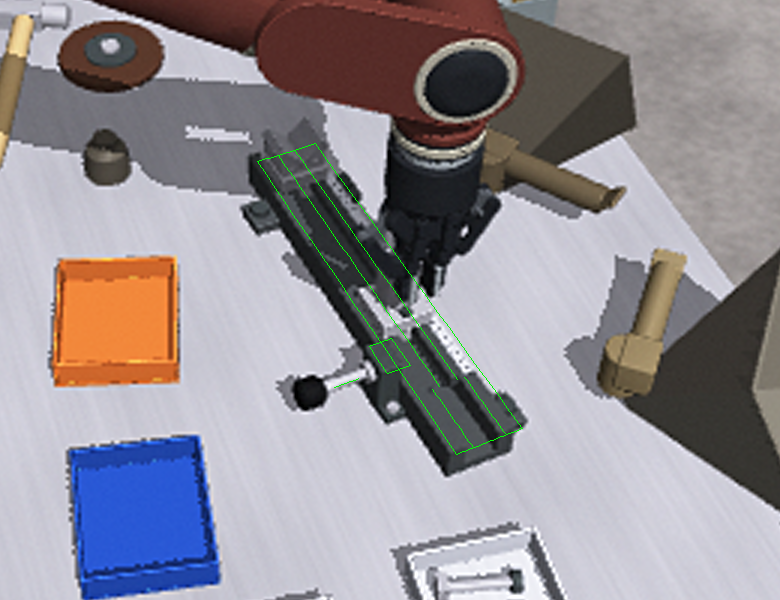

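View pics/c8.png

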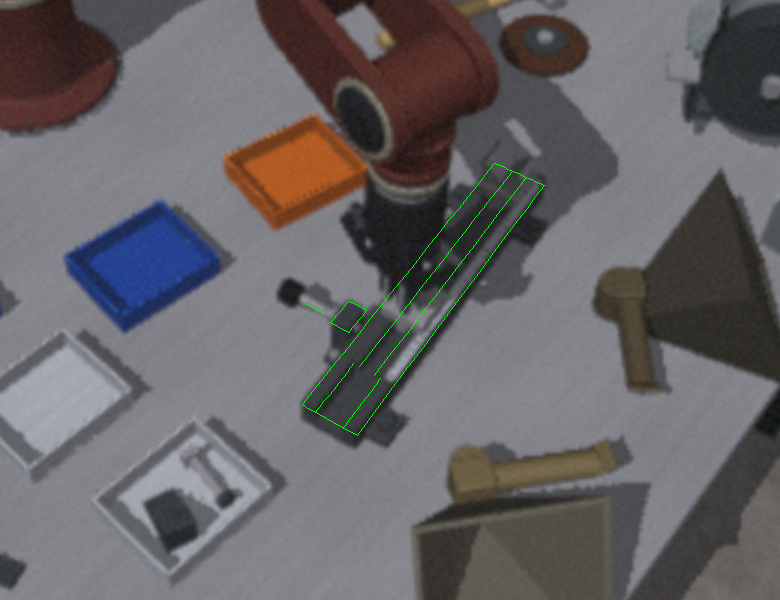

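```bash
python3 - <<'E'
from h import *
import pickle
p,L=pickle.load(open("fit.pkl","rb"))
c,s=np.cos(p[2]),np.sin(p[2]);Rm=np.array([[c,-s],[s,c]])
for tag,pts in (("w7",((252,300),(316,300),(253,254),(315,254))),("w8",((258,253),(325,253),(260,204),(321,204)))):
  T=pickle.load(open(f"pics/{tag}.T","rb"))
  for u,v in pts: print(tag,((atz("wrist",[u,v],.1,T)[:2])-p[:2])@Rm)
im=cv2.imread("pics/w8_raw.png")[130:300,190:380];cv2.imwrite("pics/w8z.png",cv2.resize(im,None,fx=4,fy=4,interpolation=cv2.INTER_CUBIC))
E
```

```text
w7 [ 0.04926656 -0.01548146]
w7 [0.04911796 0.01493423]
w7 [ 0.02541574 -0.01404407]
w7 [0.02533181 0.01366389]
w8 [ 0.05345687 -0.01401743]
w8 [0.05326462 0.01619941]
w8 [ 0.03089923 -0.01269051]
w8 [0.03073922 0.0136757 ]
```

View pics/w8z.png

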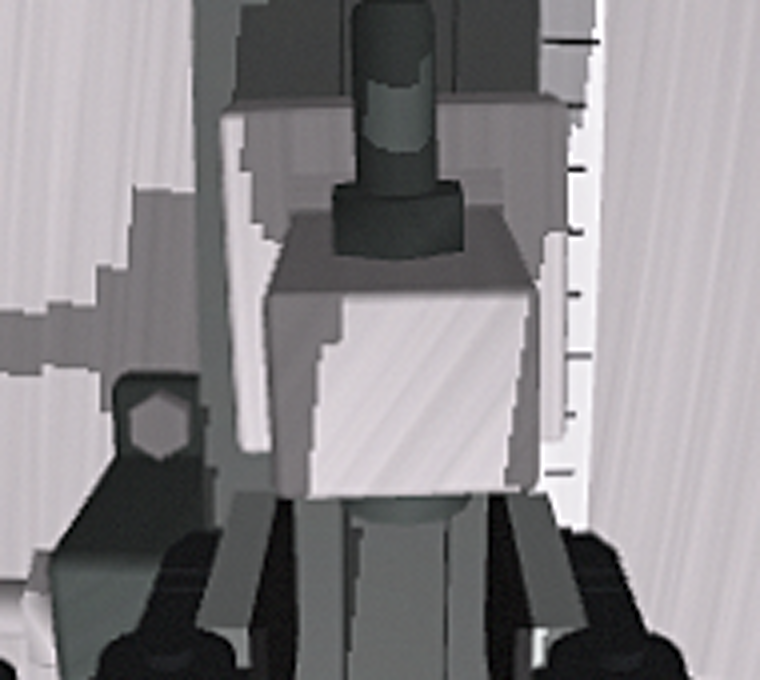

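The pads slipped off the block along +x: the stop only moved about 5 mm, to x≈0.042, is still upright in the slot, and the fingers closed ahead of it. I'll reopen, go back, grip a little lower and move gently while reading forces.

```bash
python3 -m crank '[{"angular":[0,0,0],"delta_pos":[0,0,0],"gripper":0.65},{"angular":[0,0,0],"delta_pos":[0,0,0],"gripper":0.65},{"angular":[0,0,0],"delta_pos":[0,0,0],"gripper":0.65},{"angular":[0,0,0],"delta_pos":[0,0,0],"gripper":0.65},{"angular":[0,0,0],"delta_pos":[0.4,0.04,0],"gripper":0.65},{"angular":[0,0,0],"delta_pos":[0.4,0,0],"gripper":0.65},{"angular":[0,0,0],"delta_pos":[0.34,0,0.17],"gripper":0.65},{"angular":[0,0,0],"delta_pos":[0,0,0],"gripper":0.65},{"angular":[0,0,0],"delta_pos":[0,0,0],"gripper":0.65}]'; python3 look.py wrist w9
```

```text
time: 14.52
tool_pos: [0.6186, -0.0244, 0.0821]
tool_rot: [-0.0, 0.668, 0.744, -0.0]
contact_force: [-0.4, -0.3, -0.5]
gripper_width: 0.65
t 14.53 pos [ 0.6186 -0.0244  0.0821] rail xy [0.045  0.0014] F [-0.4 -0.3 -0.5] g 0.65
toolx in rail [-1.    -0.001 -0.   ] tooly [-0.001  1.    -0.   ] toolz [-3.e-04 -2.e-04 -1.e+00]
```

View pics/w9.png

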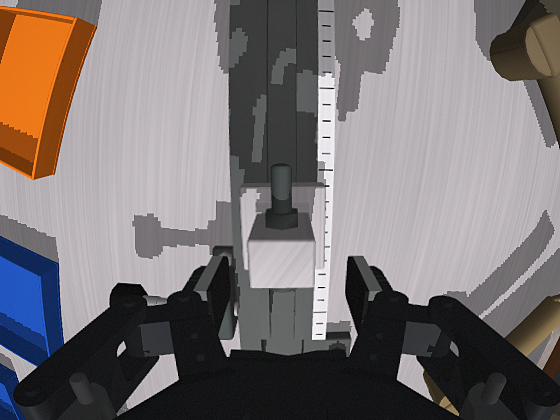

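```bash
cat > pt.py <<'E'
import sys,pickle
from h import *
p,L=pickle.load(open("fit.pkl","rb"))
c,s=np.cos(p[2]),np.sin(p[2]);Rm=np.array([[c,-s],[s,c]])
T=pickle.load(open(f"pics/{sys.argv[1]}.T","rb"))
for a in sys.argv[3:]:
    w=atz("wrist",[float(k) for k in a.split(",")],float(sys.argv[2]),T);print(a,"world",w.round(4),"rail",((w[:2]-p[:2])@Rm).round(4))
E
python3 pt.py w9 .1 247,287 315,287 249,240 313,240; python3 look.py
python3 - <<'E'
import cv2
im=cv2.imread("pics/w9_raw.png")[170:310,200:370];cv2.imwrite("pics/w9z.png",cv2.resize(im,None,fx=4,fy=4,interpolation=cv2.INTER_CUBIC))
E
```

```text
247,287 world [ 0.6025 -0.0303  0.1   ] rail [ 0.0492 -0.0153]
315,287 world [ 0.6336 -0.0268  0.1   ] rail [0.049 0.016]
249,240 world [ 0.6019 -0.0071  0.1   ] rail [ 0.026  -0.0134]
313,240 world [ 0.6296 -0.0041  0.1   ] rail [0.0259 0.0144]
t 14.57 pos [ 0.6187 -0.0246  0.0823] rail xy [0.0452 0.0015] F [-0.4  0.4 -0.1] g 0.646
toolx in rail [-1.    -0.001 -0.   ] tooly [-0.001  1.     0.   ] toolz [ 0.e+00 -2.e-04 -1.e+00]
```

View pics/w9z.png

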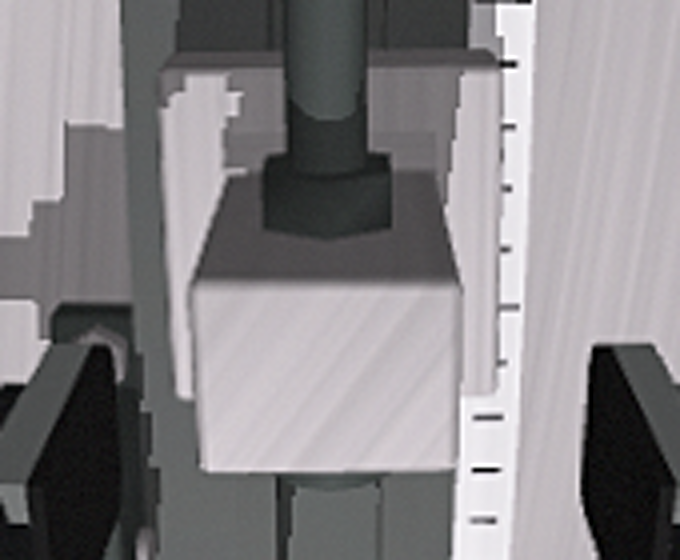

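On a second measurement from rest, and against the ruler ticks, the stop is still at x≈0.0375. It never moved, and the w8 picture was taken mid-motion. I'll re-grip with a longer settle and read forces.

```bash
python3 -m crank '[{"angular":[0,0,0],"delta_pos":[0.25,-0.035,0],"gripper":0.5},{"angular":[0,0,0],"delta_pos":[0,0,0],"gripper":0.5},{"angular":[0,0,0],"delta_pos":[0,0,0],"gripper":0.3},{"angular":[0,0,0],"delta_pos":[0,0,0],"gripper":0},{"angular":[0,0,0],"delta_pos":[0,0,0],"gripper":0},{"angular":[0,0,0],"delta_pos":[0,0,0],"gripper":0},{"angular":[0,0,0],"delta_pos":[0,0,0],"gripper":0},{"angular":[0,0,0],"delta_pos":[0,0,0],"gripper":0}]'; python3 look.py
python3 -m crank '[{"angular":[0,0,0],"delta_pos":[0,0,-0.1],"gripper":0},{"angular":[0,0,0],"delta_pos":[0,0,-0.1],"gripper":0},{"angular":[0,0,0],"delta_pos":[0,0,0],"gripper":0}]'; python3 look.py wrist w10
```

```text
time: 15.58
tool_pos: [0.6167, -0.0172, 0.0826]
tool_rot: [-0.0, 0.668, 0.744, -0.0]
contact_force: [-3.3, 0.2, 5.7]
gripper_width: 0.327
t 15.57 pos [ 0.6167 -0.0172  0.0826] rail xy [0.0377 0.0003] F [-3.3  0.2  5.7] g 0.327
toolx in rail [-1.    -0.001 -0.   ] tooly [-0.001  1.    -0.   ] toolz [-4.e-04 -1.e-04 -1.e+00]
time: 15.95
tool_pos: [0.6152, -0.0171, 0.0839]
tool_rot: [-0.001, 0.669, 0.744, -0.001]
contact_force: [5.3, -0.9, -20.5]
gripper_width: 0.332
t 15.95 pos [ 0.6152 -0.0171  0.0839] rail xy [ 0.0374 -0.0013] F [  5.3  -0.9 -20.5] g 0.332
toolx in rail [-1.    -0.     0.001] tooly [-0.     1.    -0.003] toolz [-3.1e-03  4.0e-04 -1.0e+00]
```

View pics/w10.png

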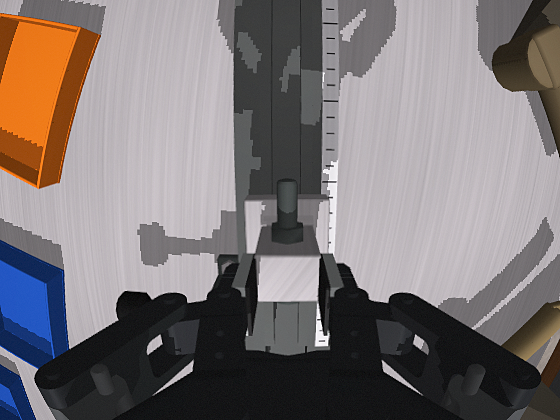

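```bash
python3 -m crank '[{"angular":[0,0,0],"delta_pos":[0,0.03,0.1],"gripper":0},{"angular":[0,0,0],"delta_pos":[-0.05,0,0],"gripper":0},{"angular":[0,0,0],"delta_pos":[-0.1,0,0],"gripper":0}]'; python3 look.py; python3 -m crank '[{"angular":[0,0,0],"delta_pos":[-0.1,0,0],"gripper":0}]';  python3 look.py
```

```text
time: 16.38
tool_pos: [0.6166, -0.0201, 0.0836]
tool_rot: [-0.003, 0.668, 0.744, -0.0]
contact_force: [-0.8, 7.0, -14.0]
gripper_width: 0.33
t 16.38 pos [ 0.6166 -0.0201  0.0836] rail xy [ 0.0405 -0.0002] F [ -0.8   7.  -14. ] g 0.33
toolx in rail [-1.    -0.     0.004] tooly [-0.     1.    -0.004] toolz [-0.004   0.0033 -1.    ]
time: 16.5
tool_pos: [0.617, -0.0234, 0.0836]
tool_rot: [-0.002, 0.668, 0.744, -0.0]
contact_force: [-1.2, 6.5, -17.5]
gripper_width: 0.333
t 16.5 pos [ 0.617  -0.0234  0.0836] rail xy [ 0.0439 -0.0002] F [ -1.2   6.5 -17.5] g 0.333
toolx in rail [-1.    -0.     0.003] tooly [-0.     1.    -0.004] toolz [-0.0038  0.0026 -1.    ]
```

```bash
python3 -m crank '[{"angular":[0,0,0],"delta_pos":[-0.1,0,0.07],"gripper":0},{"angular":[0,0,0],"delta_pos":[-0.1,0,0],"gripper":0},{"angular":[0,0,0],"delta_pos":[-0.1,0,0],"gripper":0}]'; python3 look.py wrist w11 
```

```text
time: 16.88
tool_pos: [0.6184, -0.0334, 0.0835]
tool_rot: [-0.001, 0.668, 0.744, -0.001]
contact_force: [-5.2, 1.7, -7.4]
gripper_width: 0.331
t 16.88 pos [ 0.6184 -0.0334  0.0835] rail xy [0.054  0.0002] F [-5.2  1.7 -7.4] g 0.331
toolx in rail [-1.    -0.     0.001] tooly [-0.     1.    -0.003] toolz [-3.2e-03  7.0e-04 -1.0e+00]
```

View pics/w11.png

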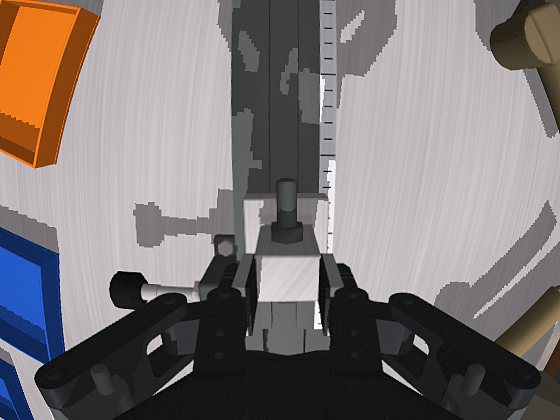

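The stop now moves with the gripper at low forces. Continuing.

```bash
python3 -m crank '[{"angular":[0,0,0],"delta_pos":[-0.15,-0.01,0.01],"gripper":0},{"angular":[0,0,0],"delta_pos":[-0.2,0,0],"gripper":0},{"angular":[0,0,0],"delta_pos":[-0.2,0,0],"gripper":0},{"angular":[0,0,0],"delta_pos":[-0.2,0,0],"gripper":0},{"angular":[0,0,0],"delta_pos":[-0.2,0,0],"gripper":0}]'; python3 look.py wrist w12 
```

```text
time: 17.55
tool_pos: [0.6213, -0.0621, 0.0835]
tool_rot: [-0.001, 0.668, 0.744, -0.001]
contact_force: [-3.7, 3.3, -5.4]
gripper_width: 0.33
t 17.55 pos [ 0.6213 -0.0621  0.0835] rail xy [0.0828 0.0001] F [-3.7  3.3 -5.4] g 0.33
toolx in rail [-1.    -0.     0.001] tooly [-0.     1.    -0.003] toolz [-2.8e-03  3.0e-04 -1.0e+00]
```

View pics/w12.png

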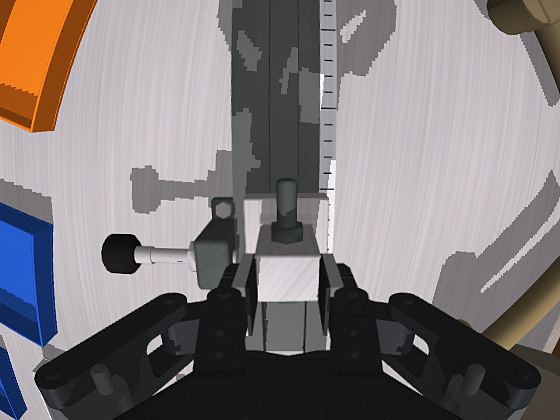

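```bash
python3 -m crank '[{"angular":[0,0,0],"delta_pos":[-0.2,0,0],"gripper":0},{"angular":[0,0,0],"delta_pos":[-0.22,0,0],"gripper":0},{"angular":[0,0,0],"delta_pos":[-0.22,0,0],"gripper":0},{"angular":[0,0,0],"delta_pos":[-0.22,0,0],"gripper":0},{"angular":[0,0,0],"delta_pos":[-0.22,0,0],"gripper":0},{"angular":[0,0,0],"delta_pos":[-0.22,0,0],"gripper":0}]'; python3 look.py ; python3 -m crank '[{"angular":[0,0,0],"delta_pos":[-0.22,0,0],"gripper":0},{"angular":[0,0,0],"delta_pos":[-0.22,0,0],"gripper":0},{"angular":[0,0,0],"delta_pos":[-0.22,0,0],"gripper":0},{"angular":[0,0,0],"delta_pos":[-0.22,0,0],"gripper":0},{"angular":[0,0,0],"delta_pos":[-0.22,0,0],"gripper":0},{"angular":[0,0,0],"delta_pos":[-0.22,0,0],"gripper":0},{"angular":[0,0,0],"delta_pos":[0,0,0],"gripper":0}]'; python3 look.py wrist w13;python3 look.py side s13 340 230
```

```text
time: 18.35
tool_pos: [0.6256, -0.101, 0.0835]
tool_rot: [-0.001, 0.668, 0.744, -0.001]
contact_force: [-4.6, 4.9, -9.0]
gripper_width: 0.324
t 18.35 pos [ 0.6256 -0.101   0.0835] rail xy [0.1219 0.0002] F [-4.6  4.9 -9. ] g 0.324
toolx in rail [-1.    -0.001  0.   ] tooly [-0.001  1.    -0.003] toolz [-0.0026  0.     -1.    ]
time: 19.23
tool_pos: [0.6306, -0.1416, 0.0843]
tool_rot: [0.001, 0.669, 0.744, -0.001]
contact_force: [-6.0, 0.3, -3.2]
gripper_width: 0.327
t 19.23 pos [ 0.6306 -0.1416  0.0843] rail xy [0.1628 0.0009] F [-6.   0.3 -3.2] g 0.327
toolx in rail [-1.     0.    -0.002] tooly [ 0.     1.    -0.001] toolz [-4.0e-04 -2.2e-03 -1.0e+00]
t 19.27 pos [ 0.6306 -0.1415  0.0843] rail xy [0.1628 0.0009] F [-5.4 -1.3 -3. ] g 0.329
toolx in rail [-1.    -0.    -0.002] tooly [-0.     1.    -0.001] toolz [-4.0e-04 -2.4e-03 -1.0e+00]
off 210.0 130.0
```

View pics/w13.png

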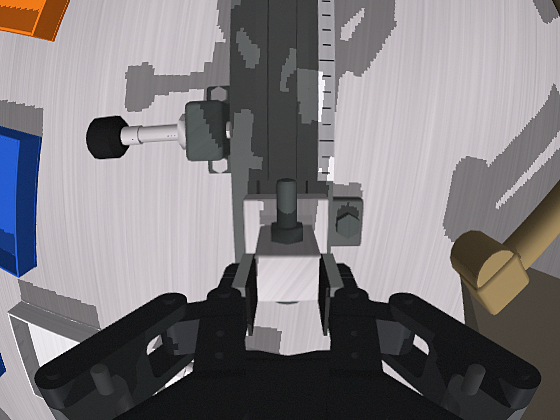

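View pics/s13.png

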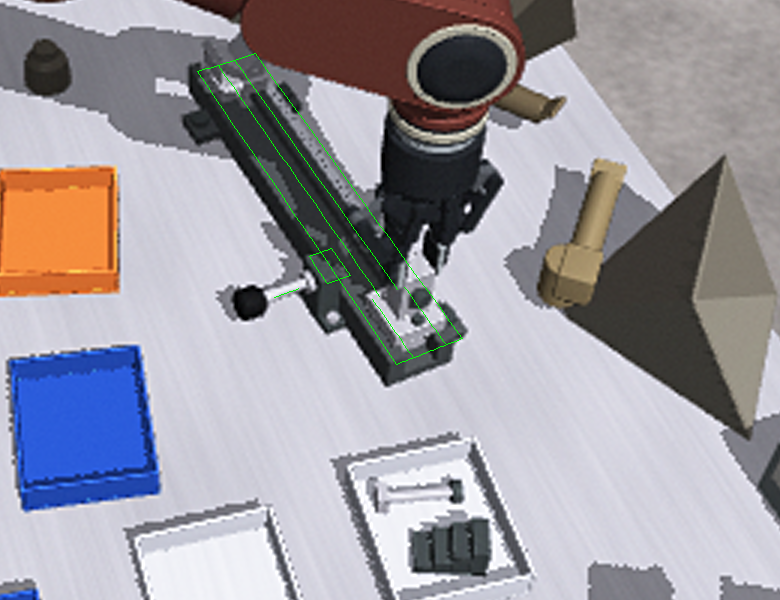

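The stop is in the pocket at x≈0.163. Lifting.

```bash
python3 -m crank '[{"angular":[0,0,0],"delta_pos":[0,0,-0.15],"gripper":0},{"angular":[0,0,0],"delta_pos":[0,0,-0.15],"gripper":0},{"angular":[0,0,0],"delta_pos":[0,0,-0.2],"gripper":0},{"angular":[0,0,0],"delta_pos":[0,0,-0.3],"gripper":0}]'; python3 look.py;  python3 -m crank '[{"angular":[0,0,0],"delta_pos":[0,0,-0.6],"gripper":0},{"angular":[0,0,0],"delta_pos":[0,0,-0.6],"gripper":0},{"angular":[0,0,0],"delta_pos":[0,0,-0.6],"gripper":0},{"angular":[0,0,0],"delta_pos":[0,0,-0.6],"gripper":0},{"angular":[0,0,0],"delta_pos":[0,0,-0.6],"gripper":0},{"angular":[0,0,0],"delta_pos":[0,0,0],"gripper":0}]';python3 look.py wrist w14; python3 look.py side s14 340 230
```

```text
time: 19.82
tool_pos: [0.6311, -0.14, 0.1077]
tool_rot: [0.001, 0.668, 0.744, 0.001]
contact_force: [0.6, -0.1, -4.5]
gripper_width: 0.33
t 19.82 pos [ 0.6311 -0.14    0.1077] rail xy [0.1613 0.0016] F [ 0.6 -0.1 -4.5] g 0.33
toolx in rail [-1. -0. -0.] tooly [-0.     1.     0.002] toolz [ 1.7e-03 -2.0e-04 -1.0e+00]
time: 20.58
tool_pos: [0.6319, -0.1404, 0.1997]
tool_rot: [0.002, 0.668, 0.744, 0.001]
contact_force: [-0.1, 0.3, -4.7]
gripper_width: 0.332
t 20.57 pos [ 0.6319 -0.1404  0.1997] rail xy [0.1618 0.0023] F [-0.1  0.3 -4.7] g 0.332
toolx in rail [-1.    -0.    -0.002] tooly [-0.     1.     0.004] toolz [ 0.0044 -0.0015 -1.    ]
t 20.62 pos [ 0.631  -0.1401  0.1979] rail xy [0.1614 0.0015] F [-1.3  0.  -3.8] g 0.328
toolx in rail [-1.    -0.    -0.001] tooly [-0.     1.     0.002] toolz [ 1.7e-03 -5.0e-04 -1.0e+00]
off 210.0 130.0
```

View pics/w14.png

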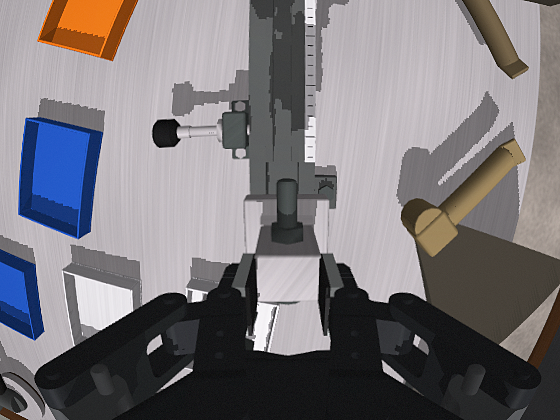

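View pics/s14.png

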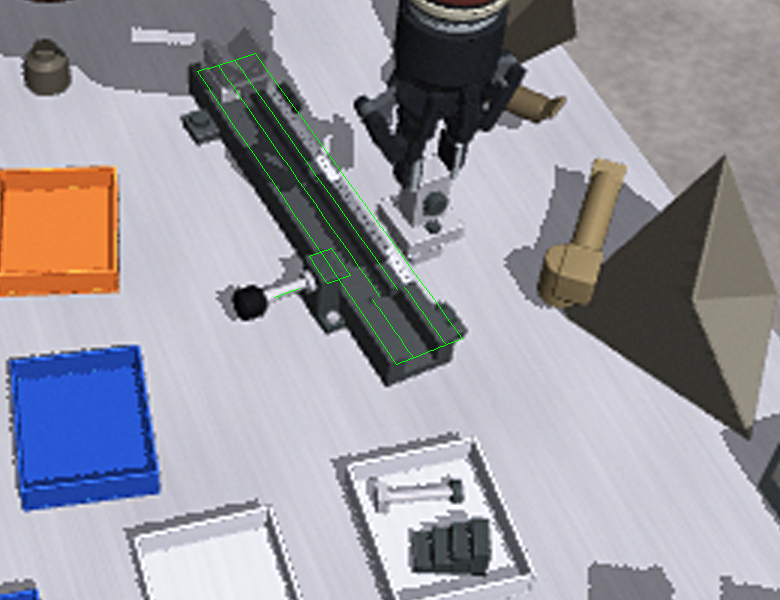

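```bash
python3 - <<'E'
import cv2
z=lambda im:cv2.resize(im,None,fx=5,fy=5,interpolation=cv2.INTER_CUBIC)
cv2.imwrite("pics/z5.png",z(cv2.imread("pics/w5_raw.png")[240:360,400:550]))
cv2.imwrite("pics/z14.png",z(cv2.imread("pics/w14_raw.png")[240:360,40:190]))
cv2.imwrite("pics/zs.png",z(cv2.imread("pics/s14_raw.png")[280:380,235:335]))
E
```

```text
(no output)
```

View pics/z5.png

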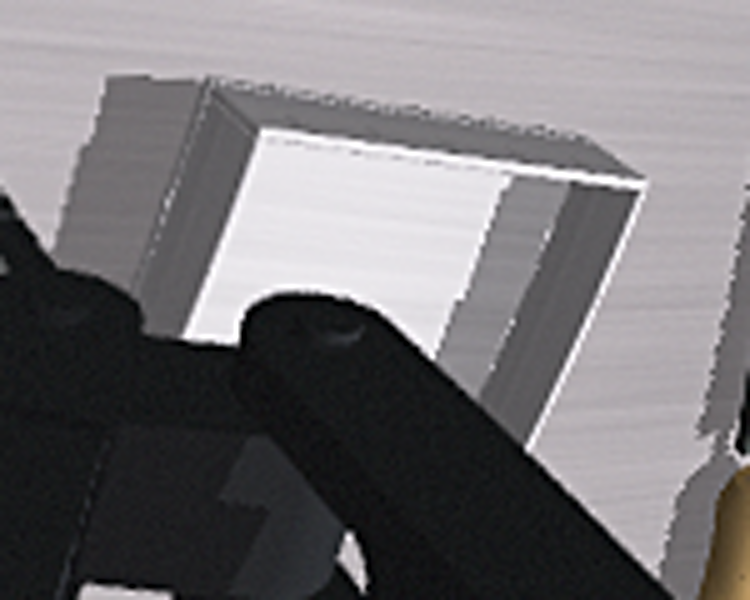

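View pics/z14.png

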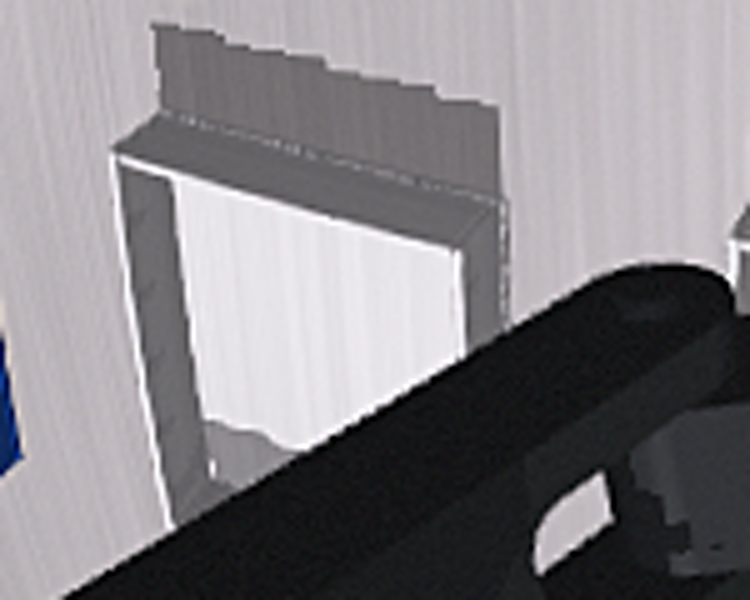

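View pics/zs.png

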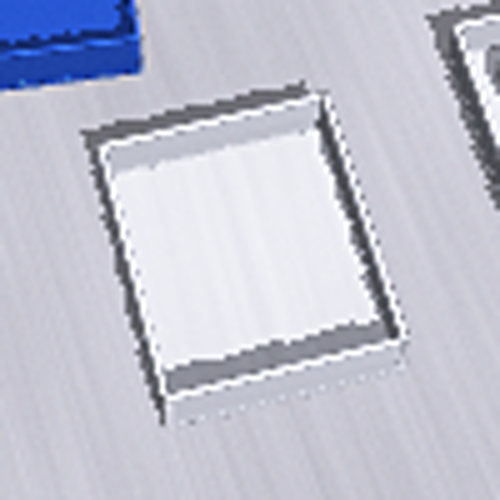

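```bash
python3 - <<'E'
from h import *
import pickle
T14=pickle.load(open("pics/w14.T","rb"));T5=pickle.load(open("pics/w5.T","rb"))
a=lambda u,v:atz("wrist",[40+(u-2)/5,240+(v-2)/5],.03,T14).round(4)
b=lambda u,v:atz("wrist",[400+(u-2)/5,240+(v-2)/5],.03,T5).round(4)
for k in((115,153),(460,247),(175,525),(465,350)):print("w14",a(*k))
for k in((645,185),(262,130),(185,335),(530,445)):print("w5",b(*k))
S=[atz("side",[235+(u-2)/5,280+(v-2)/5],.03)for u,v in((97,148),(325,95),(405,340),(170,400))]
print(np.round(S,4),np.mean(S,0), [np.linalg.norm(S[i]-S[(i+1)%4]).round(4) for i in range(4)])
E
```

```text
w14 [ 0.3525 -0.2676  0.03  ]
w14 [ 0.4592 -0.2744  0.03  ]
w14 [ 0.3442 -0.3939  0.03  ]
w14 [ 0.4572 -0.3048  0.03  ]
w5 [ 0.4466 -0.4051  0.03  ]
w5 [ 0.4566 -0.2776  0.03  ]
w5 [ 0.4045 -0.2739  0.03  ]
w5 [ 0.3688 -0.3996  0.03  ]
[[ 0.3458 -0.2678  0.03  ]
 [ 0.4546 -0.2754  0.03  ]
 [ 0.4445 -0.4026  0.03  ]
 [ 0.3394 -0.3955  0.03  ]] [ 0.39607032 -0.33531906  0.03      ] [np.float64(0.109), np.float64(0.1275), np.float64(0.1053), np.float64(0.1279)]
```

The tray's rim corners from two wrist views and the side view agree within about 5 mm. The centre is ≈(0.400,-0.336), and the sides measure ≈107 x 128 mm, so it is the right size. Carrying the stop there.

```bash
python3 -m crank '[{"angular":[0,0,0],"delta_pos":[-0.2,-0.3,0],"gripper":0},{"angular":[0,0,0],"delta_pos":[-0.4,-0.6,0],"gripper":0},{"angular":[0,0,0],"delta_pos":[-0.4,-0.6,0],"gripper":0},{"angular":[0,0,0],"delta_pos":[-0.4,-0.6,0],"gripper":0},{"angular":[0,0,0],"delta_pos":[-0.4,-0.6,0],"gripper":0},{"angular":[0,0,0],"delta_pos":[-0.4,-0.6,0],"gripper":0},{"angular":[0,0,0],"delta_pos":[-0.4,-0.6,0],"gripper":0},{"angular":[0,0,0],"delta_pos":[-0.4,-0.6,0],"gripper":0}]'; python3 look.py; python3 -m crank '[{"angular":[0,0,0],"delta_pos":[-0.4,-0.6,0],"gripper":0},{"angular":[0,0,0],"delta_pos":[-0.4,-0.6,0],"gripper":0},{"angular":[0,0,0],"delta_pos":[-0.4,-0.6,0],"gripper":0},{"angular":[0,0,0],"delta_pos":[-0.4,-0.6,0],"gripper":0},{"angular":[0,0,0],"delta_pos":[-0.4,-0.6,0],"gripper":0},{"angular":[0,0,0],"delta_pos":[-0.4,-0.6,0],"gripper":0},{"angular":[0,0,0],"delta_pos":[-0.28,-0.45,0],"gripper":0},{"angular":[0,0,0],"delta_pos":[0,0,0],"gripper":0}]'; python3 look.py wrist w15; python3 look.py side s15 284 330
```

```text
time: 21.68
tool_pos: [0.5048, -0.2448, 0.197]
tool_rot: [0.0, 0.668, 0.744, -0.0]
contact_force: [0.4, 1.3, -4.0]
gripper_width: 0.329
t 21.68 pos [ 0.5048 -0.2448  0.197 ] rail xy [ 0.2521 -0.1351] F [ 0.4  1.3 -4. ] g 0.329
toolx in rail [-1. -0. -0.] tooly [-0.  1.  0.] toolz [ 1.e-04 -1.e-04 -1.e+00]
time: 22.68
tool_pos: [0.3929, -0.3373, 0.1969]
tool_rot: [0.0, 0.669, 0.743, 0.0]
contact_force: [0.5, 0.3, -4.0]
gripper_width: 0.329
t 22.68 pos [ 0.3929 -0.3373  0.1969] rail xy [ 0.3323 -0.2562] F [ 0.5  0.3 -4. ] g 0.329
toolx in rail [-1.     0.001  0.   ] tooly [0.001 1.    0.   ] toolz [ 3.e-04  1.e-04 -1.e+00]
t 22.73 pos [ 0.3934 -0.3369  0.1969] rail xy [ 0.3319 -0.2556] F [-0.7 -0.2 -4.3] g 0.33
toolx in rail [-1.  0.  0.] tooly [0.    1.    0.001] toolz [ 6.e-04  3.e-04 -1.e+00]
off 154.0 230.0
```

View pics/w15.png

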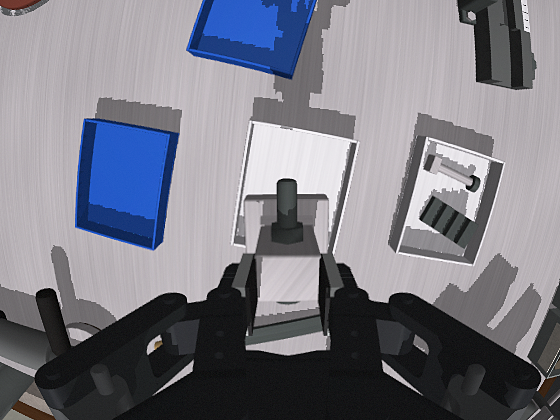

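View pics/s15.png

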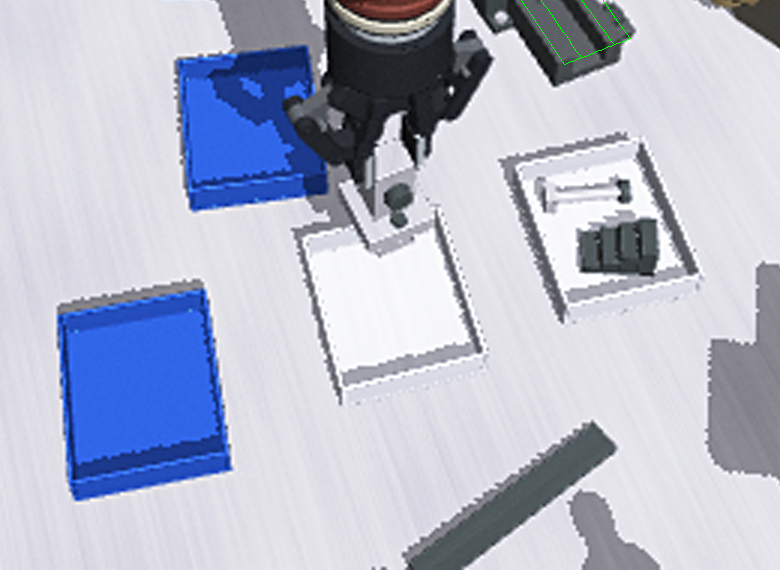

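```bash
python3 pt.py w15 .03 250,122 357,143 233,247 337,250
```

```text
250,122 world [ 0.3513 -0.2688  0.03  ] rail [ 0.2597 -0.2903]
357,143 world [ 0.4574 -0.2775  0.03  ] rail [ 0.2796 -0.1857]
233,247 world [ 0.3437 -0.3985  0.03  ] rail [ 0.388  -0.3115]
337,250 world [ 0.4532 -0.3903  0.03  ] rail [ 0.3914 -0.2018]
```

```bash
python3 -m crank '[{"angular":[0,0,0],"delta_pos":[0,0.2,0.3],"gripper":0},{"angular":[0,0,0],"delta_pos":[0,0,0.7],"gripper":0},{"angular":[0,0,0],"delta_pos":[0,0,0.7],"gripper":0},{"angular":[0,0,0],"delta_pos":[0,0,0.7],"gripper":0},{"angular":[0,0,0],"delta_pos":[0,0,0.6],"gripper":0},{"angular":[0,0,0],"delta_pos":[0,0,0.4],"gripper":0},{"angular":[0,0,0],"delta_pos":[0,0,0.2],"gripper":0},{"angular":[0,0,0],"delta_pos":[0,0,0],"gripper":0}]'; python3 look.py side s16 284 330
```

```text
time: 23.78
tool_pos: [0.3997, -0.3361, 0.0888]
tool_rot: [-0.0, 0.668, 0.744, 0.0]
contact_force: [-0.1, -0.4, -3.3]
gripper_width: 0.328
t 23.77 pos [ 0.3997 -0.3361  0.0888] rail xy [ 0.3318 -0.2493] F [-0.1 -0.4 -3.3] g 0.328
toolx in rail [-1.    -0.001  0.   ] tooly [-0.001  1.    -0.   ] toolz [-1.e-04  2.e-04 -1.e+00]
off 154.0 230.0
```

View pics/s16.png

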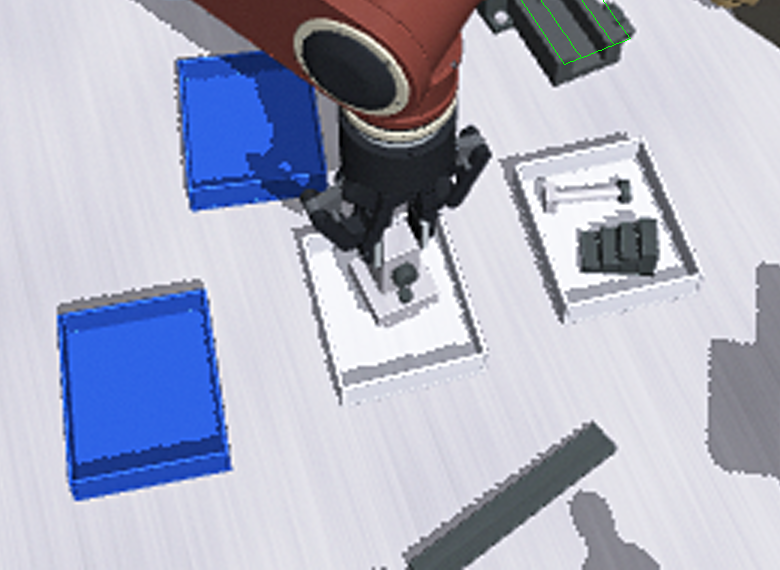

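```bash
python3 -m crank '[{"angular":[0,0,0],"delta_pos":[0,0,0.1],"gripper":0},{"angular":[0,0,0],"delta_pos":[0,0,0.1],"gripper":0},{"angular":[0,0,0],"delta_pos":[0,0,0.1],"gripper":0},{"angular":[0,0,0],"delta_pos":[0,0,0.03],"gripper":0},{"angular":[0,0,0],"delta_pos":[0,0,0],"gripper":0}]'; python3 look.py;  python3 -m crank '[{"angular":[0,0,0],"delta_pos":[0,0,0.04],"gripper":0},{"angular":[0,0,0],"delta_pos":[0,0,0.03],"gripper":0},{"angular":[0,0,0],"delta_pos":[0,0,0],"gripper":0}]'; python3 look.py
```

```text
time: 24.45
tool_pos: [0.3996, -0.336, 0.0789]
tool_rot: [-0.0, 0.668, 0.744, 0.0]
contact_force: [-0.3, 0.3, -3.5]
gripper_width: 0.331
t 24.45 pos [ 0.3996 -0.336   0.0789] rail xy [ 0.3317 -0.2494] F [-0.3  0.3 -3.5] g 0.331
toolx in rail [-1. -0.  0.] tooly [-0.  1. -0.] toolz [-1.e-04  2.e-04 -1.e+00]
time: 24.82
tool_pos: [0.3996, -0.336, 0.0768]
tool_rot: [-0.0, 0.668, 0.744, 0.0]
contact_force: [0.3, 0.0, -4.7]
gripper_width: 0.329
t 24.82 pos [ 0.3996 -0.336   0.0768] rail xy [ 0.3317 -0.2494] F [ 0.3  0.  -4.7] g 0.329
toolx in rail [-1.    -0.001  0.   ] tooly [-0.001  1.    -0.   ] toolz [-2.e-04  2.e-04 -1.e+00]
```

```bash
python3 -m crank '[{"angular":[0,0,0],"delta_pos":[0,0,0.04],"gripper":0},{"angular":[0,0,0],"delta_pos":[0,0,0],"gripper":0}]'; python3 -m crank '[{"angular":[0,0,0],"delta_pos":[0,0,0.04],"gripper":0},{"angular":[0,0,0],"delta_pos":[0,0,0],"gripper":0}]'; python3 -m crank '[{"angular":[0,0,0],"delta_pos":[0,0,0.03],"gripper":0},{"angular":[0,0,0],"delta_pos":[0,0,0],"gripper":0}]';python3 look.py
```

```text
time: 25.08
tool_pos: [0.3996, -0.336, 0.0756]
tool_rot: [-0.0, 0.668, 0.744, 0.0]
contact_force: [0.3, 0.7, -4.1]
gripper_width: 0.327
time: 25.32
tool_pos: [0.3996, -0.336, 0.0743]
tool_rot: [-0.0, 0.668, 0.744, 0.0]
contact_force: [0.3, -1.0, -4.7]
gripper_width: 0.332
time: 25.58
tool_pos: [0.3997, -0.3362, 0.074]
tool_rot: [0.0, 0.668, 0.744, -0.0]
contact_force: [-0.9, 0.3, -1.1]
gripper_width: 0.329
t 25.57 pos [ 0.3997 -0.3362  0.074 ] rail xy [ 0.3319 -0.2493] F [-0.9  0.3 -1.1] g 0.329
toolx in rail [-1.    -0.001 -0.   ] tooly [-0.001  1.     0.   ] toolz [ 1.e-04 -3.e-04 -1.e+00]
```

The foot has touched down: TCP z is 0.074 and the force is falling off. Seating slightly and releasing.

```bash
python3 -m crank '[{"angular":[0,0,0],"delta_pos":[0,0,0.02],"gripper":0},{"angular":[0,0,0],"delta_pos":[0,0,0],"gripper":0.4},{"angular":[0,0,0],"delta_pos":[0,0,0],"gripper":0.5},{"angular":[0,0,0],"delta_pos":[0,0,0],"gripper":0.7},{"angular":[0,0,0],"delta_pos":[0,0,0],"gripper":0.7},{"angular":[0,0,0],"delta_pos":[0,0,0],"gripper":0.7}]'; python3 look.py wrist w17
```

```text
time: 26.32
tool_pos: [0.3996, -0.3361, 0.073]
tool_rot: [0.0, 0.668, 0.744, 0.0]
contact_force: [-0.3, -0.7, 0.1]
gripper_width: 0.7
t 26.32 pos [ 0.3996 -0.3361  0.073 ] rail xy [ 0.3318 -0.2494] F [-0.3 -0.7  0.1] g 0.7
toolx in rail [-1. -0. -0.] tooly [-0.  1.  0.] toolz [ 0.  0. -1.]
```

View pics/w17.png

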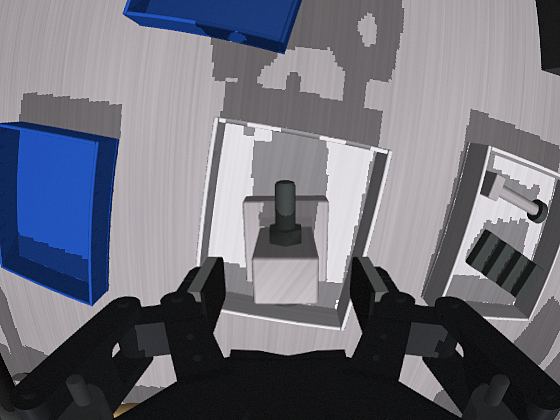

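The stop stands upright in the tray and is released. Rising and going back to the knob.

```bash
python3 -m crank '[{"angular":[0,0,0],"delta_pos":[0,0,-0.3],"gripper":0.8},{"angular":[0,0,0],"delta_pos":[0,0,-0.6],"gripper":0.8},{"angular":[0,0,0],"delta_pos":[0,0,-0.9],"gripper":0.8},{"angular":[0,0,0],"delta_pos":[0,0,-0.9],"gripper":0.8},{"angular":[0,0,0],"delta_pos":[0,0,-0.9],"gripper":0.8},{"angular":[0,0,0],"delta_pos":[0,0,-0.4],"gripper":0.8}]'; python3 look.py wrist w18; python3 -m crank '[{"angular":[0,0,0],"delta_pos":[0.783,0.453,0],"gripper":0.8},{"angular":[0,0,0],"delta_pos":[0.783,0.453,0],"gripper":0.8},{"angular":[0,0,0],"delta_pos":[0.783,0.453,0],"gripper":0.8},{"angular":[0,0,0],"delta_pos":[0.783,0.453,0],"gripper":0.8},{"angular":[0,0,0],"delta_pos":[0.783,0.453,0],"gripper":0.8},{"angular":[0,0,0],"delta_pos":[0.783,0.453,0],"gripper":0.8},{"angular":[0,0,0],"delta_pos":[0.783,0.453,0],"gripper":0.8},{"angular":[0,0,0],"delta_pos":[0.783,0.453,0],"gripper":0.8},{"angular":[0,0,0],"delta_pos":[0.783,0.453,0],"gripper":0.8},{"angular":[0,0,0],"delta_pos":[0.783,0.453,0],"gripper":0.8},{"angular":[0,0,1],"delta_pos":[0,0,0],"gripper":0.6},{"angular":[0,0,1],"delta_pos":[0,0,0],"gripper":0.6}]';python3 -m crank '[{"angular":[0,0,1],"delta_pos":[0,0,0],"gripper":0.6},{"angular":[0,0,1],"delta_pos":[0,0,0],"gripper":0.6},{"angular":[0,0,1],"delta_pos":[0,0,0],"gripper":0.6},{"angular":[0,0,1],"delta_pos":[0,0,0],"gripper":0.6},{"angular":[0,0,1],"delta_pos":[0,0,0],"gripper":0.6},{"angular":[0,0,1],"delta_pos":[0,0,0],"gripper":0.6},{"angular":[0,0,1],"delta_pos":[0,0,0],"gripper":0.6},{"angular":[0,0,1],"delta_pos":[0,0,0],"gripper":0.6}]'
python3 -m crank '[{"angular":[0,0,1],"delta_pos":[0,0,0],"gripper":0.6},{"angular":[0,0,1],"delta_pos":[0,0,0],"gripper":0.6},{"angular":[0,0,1],"delta_pos":[0,0,0],"gripper":0.6},{"angular":[0,0,1],"delta_pos":[0,0,0],"gripper":0.6},{"angular":[0,0,1],"delta_pos":[0,0,0],"gripper":0.6},{"angular":[0,0,1],"delta_pos":[0,0,0],"gripper":0.6},{"angular":[0,0,1],"delta_pos":[0,0,0],"gripper":0.6},{"angular":[0,0,1],"delta_pos":[0,0,0],"gripper":0.6},{"angular":[0,0,0],"delta_pos":[0,0,0],"gripper":0.6}]';python3 look.py wrist w19 280 200
```

```text
time: 27.12
tool_pos: [0.4005, -0.337, 0.1965]
tool_rot: [0.002, 0.668, 0.744, -0.0]
contact_force: [-0.4, 0.3, -0.2]
gripper_width: 0.799
t 27.12 pos [ 0.4005 -0.337   0.1965] rail xy [ 0.3328 -0.2486] F [-0.4  0.3 -0.2] g 0.799
toolx in rail [-1.    -0.001 -0.004] tooly [-0.001  1.     0.003] toolz [ 0.0033 -0.0037 -1.    ]
time: 28.68
tool_pos: [0.5094, -0.0875, 0.1921]
tool_rot: [-0.001, 0.731, 0.682, -0.0]
contact_force: [-0.6, 0.6, 0.1]
gripper_width: 0.604
time: 29.68
tool_pos: [0.5092, -0.0879, 0.1921]
tool_rot: [-0.001, 0.921, 0.39, -0.001]
contact_force: [-0.8, 0.5, -0.0]
gripper_width: 0.596
time: 30.8
tool_pos: [0.5093, -0.088, 0.1923]
tool_rot: [-0.0, 0.999, 0.054, -0.001]
contact_force: [0.4, -0.1, -0.2]
gripper_width: 0.6
t 30.8 pos [ 0.5093 -0.088   0.1923] rail xy [ 0.0966 -0.114 ] F [ 0.4 -0.1 -0.2] g 0.6
toolx in rail [-0.001  1.    -0.001] tooly [ 1.     0.001 -0.001] toolz [-1.2e-03  4.0e-04 -1.0e+00]
off 150.0 100.0
```

View pics/w18.png

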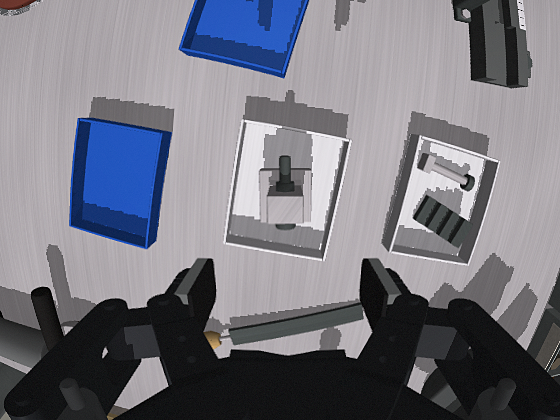

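View pics/w19.png

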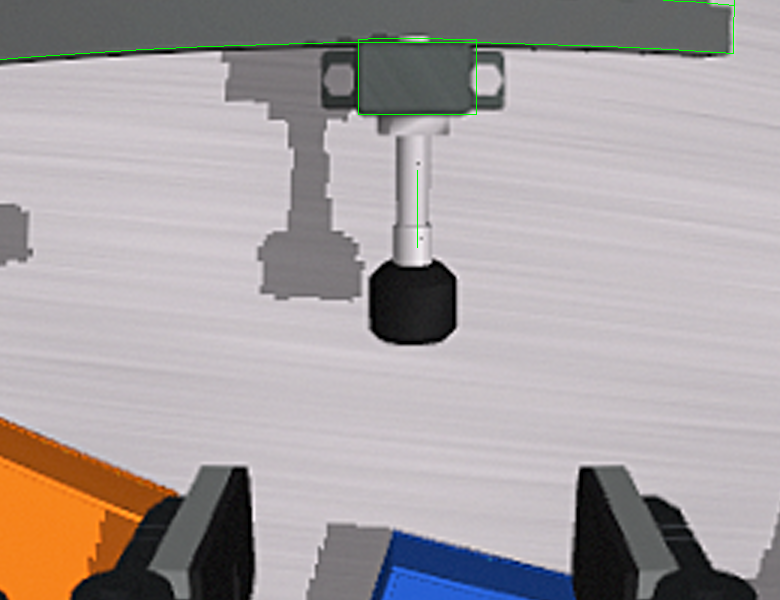

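w18 shows the stop upright mid-tray at (286,195). w19 shows the knob still out. Descending on the knob and gripping it.

```bash
python3 -m crank '[{"angular":[0,0,0],"delta_pos":[0.03,0.01,0.6],"gripper":0.6},{"angular":[0,0,0],"delta_pos":[0,0,0.9],"gripper":0.6},{"angular":[0,0,0],"delta_pos":[0,0,0.9],"gripper":0.6},{"angular":[0,0,0],"delta_pos":[0,0,0.9],"gripper":0.6},{"angular":[0,0,0],"delta_pos":[0,0,0.9],"gripper":0.6},{"angular":[0,0,0],"delta_pos":[0,0,0.6],"gripper":0.6},{"angular":[0,0,0],"delta_pos":[0,0,0.25],"gripper":0.6},{"angular":[0,0,0],"delta_pos":[0,0,0],"gripper":0.6}]'; python3 look.py; python3 -m crank '[{"angular":[0,0,0],"delta_pos":[0,0,0],"gripper":0.1},{"angular":[0,0,0],"delta_pos":[0,0,0],"gripper":0.1},{"angular":[0,0,0],"delta_pos":[0,0,0],"gripper":0.1},{"angular":[0,0,0],"delta_pos":[0,0,0],"gripper":0.1},{"angular":[0,0,0],"delta_pos":[0,0,0],"gripper":0.1}]'; python3 look.py wrist w20
```

```text
time: 31.85
tool_pos: [0.5106, -0.0882, 0.0412]
tool_rot: [-0.0, 0.999, 0.053, -0.0]
contact_force: [0.7, 0.2, -0.6]
gripper_width: 0.603
t 31.85 pos [ 0.5106 -0.0882  0.0412] rail xy [ 0.0971 -0.1128] F [ 0.7  0.2 -0.6] g 0.603
toolx in rail [-0.001  1.    -0.001] tooly [ 1.     0.001 -0.   ] toolz [-5.e-04  2.e-04 -1.e+00]
time: 32.48
tool_pos: [0.5116, -0.0875, 0.0428]
tool_rot: [-0.001, 0.999, 0.053, 0.001]
contact_force: [0.1, 4.7, 5.4]
gripper_width: 0.213
t 32.48 pos [ 0.5116 -0.0875  0.0428] rail xy [ 0.0964 -0.1117] F [0.1 4.7 5.4] g 0.213
toolx in rail [-0.     1.     0.002] tooly [ 1.     0.    -0.001] toolz [ 0.0018  0.0015 -1.    ]
```

View pics/w20.png

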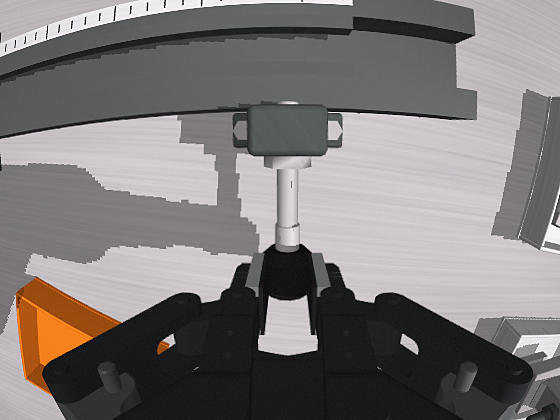

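```bash
python3 -m crank '[{"angular":[0,0,0],"delta_pos":[0.16,0,0],"gripper":0.1},{"angular":[0,0,0],"delta_pos":[0.16,0,0],"gripper":0.1},{"angular":[0,0,0],"delta_pos":[0.16,0,0],"gripper":0.1},{"angular":[0,0,0],"delta_pos":[0.16,0,0],"gripper":0.1},{"angular":[0,0,0],"delta_pos":[0.16,0,0],"gripper":0.1},{"angular":[0,0,0],"delta_pos":[0.16,0,0],"gripper":0.1},{"angular":[0,0,0],"delta_pos":[0,0,0],"gripper":0.1}]'; python3 look.py; python3 -m crank '[{"angular":[0,0,0],"delta_pos":[0.06,0,0],"gripper":0.1},{"angular":[0,0,0],"delta_pos":[0,0,0],"gripper":0.1}]'; python3 look.py wrist w21
```

```text
time: 33.4
tool_pos: [0.5394, -0.0845, 0.0427]
tool_rot: [-0.001, 0.999, 0.053, -0.001]
contact_force: [-4.0, 3.7, 7.9]
gripper_width: 0.212
t 33.4 pos [ 0.5394 -0.0845  0.0427] rail xy [ 0.0964 -0.0838] F [-4.   3.7  7.9] g 0.212
toolx in rail [-0.001  1.    -0.001] tooly [ 1.     0.001 -0.001] toolz [-0.0011  0.0012 -1.    ]
time: 33.65
tool_pos: [0.5394, -0.0845, 0.0426]
tool_rot: [-0.001, 0.999, 0.053, -0.003]
contact_force: [-9.0, 3.4, 12.7]
gripper_width: 0.217
t 33.65 pos [ 0.5394 -0.0845  0.0426] rail xy [ 0.0964 -0.0837] F [-9.   3.4 12.7] g 0.217
toolx in rail [-0.001  1.    -0.005] tooly [ 1.     0.001 -0.002] toolz [-0.0055  0.001  -1.    ]
```

View pics/w21.png

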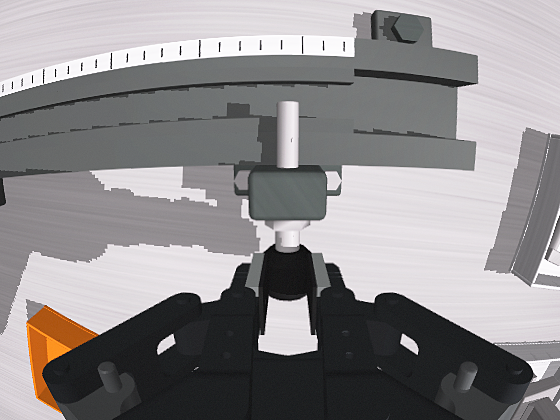

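The plunger is at its hard stop: it didn't move further as force rose, and the pin lies across the slot as in w3. Releasing and rising.

```bash
python3 -m crank '[{"angular":[0,0,0],"delta_pos":[-0.05,0,0],"gripper":0.6},{"angular":[0,0,0],"delta_pos":[0,0,0],"gripper":0.6},{"angular":[0,0,0],"delta_pos":[0,0,0],"gripper":0.6},{"angular":[0,0,0],"delta_pos":[0,0,0],"gripper":0.7},{"angular":[0,0,0],"delta_pos":[0,0,-0.5],"gripper":0.7},{"angular":[0,0,0],"delta_pos":[0,0,-0.9],"gripper":0.7},{"angular":[0,0,0],"delta_pos":[0,0,-0.9],"gripper":0.7},{"angular":[0,0,0],"delta_pos":[0,0,-0.9],"gripper":0.7},{"angular":[0,0,0],"delta_pos":[0,0,-0.9],"gripper":0.7},{"angular":[0,0,0],"delta_pos":[0,0,-0.9],"gripper":0.7},{"angular":[0,0,0],"delta_pos":[0,0,0],"gripper":0.7},{"angular":[0,0,0],"delta_pos":[0,0,0],"gripper":0.7}]'; python3 look.py wrist w22 280 220; python3 look.py side s22;python3 pt.py w22 .056 200,200
```

```text
time: 35.2
tool_pos: [0.5392, -0.0851, 0.1909]
tool_rot: [-0.0, 0.999, 0.053, -0.0]
contact_force: [0.2, -0.7, -0.9]
gripper_width: 0.695
t 35.2 pos [ 0.5392 -0.0851  0.1909] rail xy [ 0.0969 -0.084 ] F [ 0.2 -0.7 -0.9] g 0.695
toolx in rail [-0.001  1.    -0.001] tooly [ 1.     0.001 -0.   ] toolz [-7.e-04  2.e-04 -1.e+00]
off 150.0 120.0
t 35.25 pos [ 0.5389 -0.0849  0.1901] rail xy [ 0.0968 -0.0843] F [ 0.2 -0.1 -0.4] g 0.701
toolx in rail [-0.001  1.    -0.002] tooly [ 1.     0.001 -0.001] toolz [-2.1e-03  6.0e-04 -1.0e+00]
200,200 world [ 0.5352 -0.0049  0.056 ] rail [ 0.0168 -0.0795]
```

View pics/w22.png

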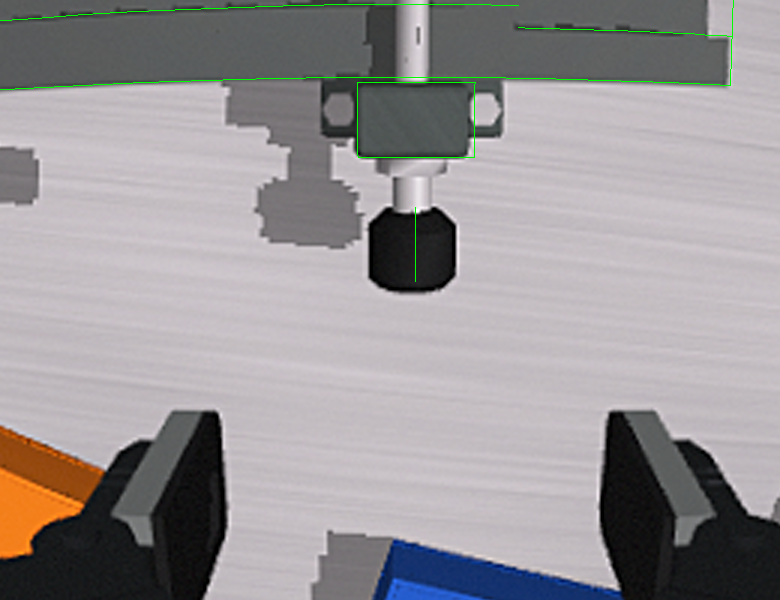

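View pics/s22.png

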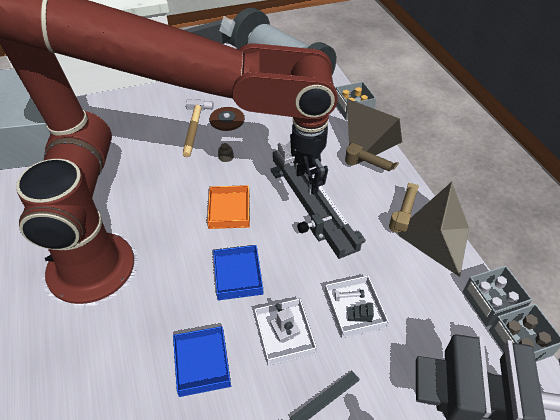

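View pics/w22_raw.png

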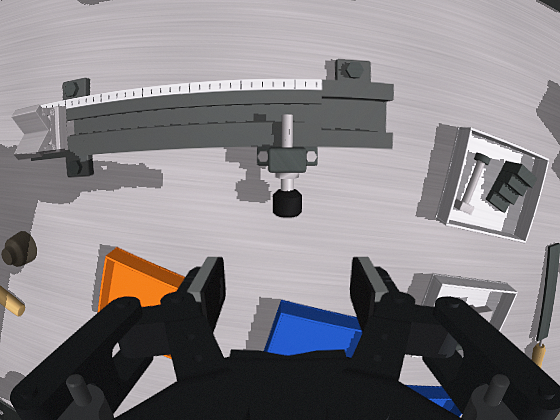

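The knob sits on the home overlay as it did at the start, with the pin across the slot. The stop stands upright in the white tray at side (284,325), and the V-rest is at its original place. The robot touches nothing.

```bash
python3 -c "
from plant import *
print(job_done())"
```

```text
the job is handed in; nothing more can be done
None
```

The job is handed in, about 35 s into the 69 s allowed. The screw stop is off the rail and upright in the middle of the empty tray, and the plunger knob is fully home.

**What I did, in order:**
- Pulled the plunger knob out 28 mm and let go; it stayed out.
- Slid the stop to the open end (rail x ≈ 0.163 m) and lifted it straight up.
- Lowered it into the tray until I felt contact, then released it.
- Gripped the knob again and pushed it in until it stopped moving as the force rose.

**What went wrong:** on my first try at sliding the stop, the pads slipped off the block. The side force on the gripper reached about 29 N for a moment. Rail marks and a second measurement showed the stop had not moved. I gripped it again a little lower, took its weight, and it slid with the gripper.

**Last checks:**
- **Knob:** it matches its home position in the picture, and the pin lies across the rail as at the start.
- **Stop:** it is upright inside the tray.
- **Everything else:** the V-rest, the full tray and the other items in view look as they were.
- **Robot:** it is clear of everything, with contact force near 0.
- **Camera disagreement:** my rail position from the wrist camera was about 5 mm off in the side view. I relied on the wrist camera, and every grasp came out consistent with it.

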